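# Turn the trimming board over in its cradle and clamp it

## Task

The block-trimming board lies in its grey cradle with the plain white face up. Turn it over so that the blue face with the four pockets is up and it lies fully home, flat between the cradle's rails, then swing the red cam lever all the way round so that the steel jaw locks the board. Lower the board, do not let it fall over, and leave the wax blocks waiting on the bench where they are.

Things in the scene. Friction and masses are not known exactly. Their poses are not given: they have to be found in the camera images.
- board: Reversible board, 130 (its x) x 150 (its y) x 14 mm (its z), about 0.26 kg (0.2 to 0.34), plain white on one face, blue with four pockets on the other. Origin: centre of the blue face; its z points out of the white face: up at the start, down when turned over. The pockets (31x44 mm, 6 deep) stay 22 mm clear of all edges; edges are square.
- board_mid (a point): centre of the board, 7 mm from the board origin along the board's z
- cradle: Fixed grey holder. Origin on the bench under the middle of the seat; z up, y towards the backrest, x across (clamp on the -x side, towards the robot). The board lies on its floor, 45 mm above the bench: two beams, |x| 38..74, y -40..112 mm, joined by a web at |x|<39, y -40..40. Low rails at the sides, inner faces at x=+-68, up to z=56, sloped inward at the top.
- seat (a point): middle of the cradle floor, cradle axes, 45 mm above the bench. A board lying home has its middle here, 7 mm higher, its long (150 mm) side along cradle y, with about 3 mm play at each side and 2.5 mm at each end.
- front_gap (a point): cradle axes, at y=-75, z=45 mm: middle of the seated board's front lower edge. From y=-75 to -40 the board overhangs with nothing but the bench 45 mm below it, save a middle tongue |x|<12, y -91..-35, z up to 39, with an end lug y -87.5..-77.5 up to z=51. Fingers can reach under the edge at |x| 20..65, tilted.
- backrest (a point): cradle axes, at y=77.5, z=45 mm: foot of the backrest, two fins at |x| 40..74 that rise from here to z=116 and lean outward (to +y) 12 degrees from upright. A board stood on its back edge and tipped past upright stays leaning on them. Between the fins (|x|<40) and behind the web (y>40) it is open down to the bench (a finger slot), save a cross bar 12 mm high at y 99..111.
- cam_lever (a joint): Red cam lever on an upright axis; rad, 0 = open (handle towards 205 degrees in the cradle's x-y plane, measured from x to y), grows clockwise seen from above to its stop at 1.8 = locked (handle towards 102 degrees, about along +y). Stays where left; takes about 0.12 N m. Drives the jaw; a board not fully down blocks it.
- lever_pivot (a point): on the lever's axis, 83 mm above the bench, at x=-94, y=0 mm in the cradle; cradle axes. The handle is a 13 mm round bar at z 75 (pivot) to 83 mm (end), and beyond 35 mm from the pivot nothing lies close below it.
- lever_tip (a point): centre of the 17 mm ball at the end of the red lever, 66 mm from the pivot, 83 mm above the bench
- jaw_toe (a point): middle of the front lower edge of the flat steel jaw (44 mm wide, z 61..68 mm), 61 mm above the bench. It slides along cradle x: at x=-70 with the lever open, clear of the board; at x=-58 when locked, 7 mm over the board's edge.
- block_pink: wax block on a pink cassette, 28x41x14 mm, origin at its underside, lying in front at the right, away from the work; bystander
- block_blue: wax block on a blue cassette, 28x41x14 mm, likewise; bystander
- block_orange: wax block on an orange cassette, 28x41x14 mm, likewise; bystander

How it is judged (in metres and radians):
On the way:
1. the board lies fully home in the cradle with the blue pocketed face up, the lever not yet locked (angle between board's own z axis and vertical above 3.09 rad and x of board_mid in the frame of cradle between -0.005 and 0.005 m and y of board_mid in the frame of cradle between -0.005 and 0.005 m and z of board_mid in the frame of cradle between 0.049 and 0.055 m and angle between the y axis of board and the y axis of cradle, either way round below 0.08 rad and value of joint cam_lever below 1.2 rad and linear speed of board below 0.02 m/s), for 0.2 s.
At the end, for the whole second after the job is handed in: The board lies at rest in the cradle, blue pocketed face up, level (within 0.05 rad), square to the cradle (0.08 rad), its centre within 5 mm of the middle of the seat along x and y and within 3 mm of 52 mm above the bench, and the red lever stands at 1.65 rad or more (locked) (angle between board's own z axis and vertical above 3.09 rad and x of board_mid in the frame of cradle between -0.005 and 0.005 m and y of board_mid in the frame of cradle between -0.005 and 0.005 m and z of board_mid in the frame of cradle between 0.049 and 0.055 m and angle between the y axis of board and the y axis of cradle, either way round below 0.08 rad and value of joint cam_lever above 1.65 rad and linear speed of board below 0.01 m/s and angular speed of board below 0.1 rad/s); the robot touches nothing.
It fails at once if the board falls or slams down (turns faster than 6 rad/s) (angular speed of board above 6 rad/s).
It fails at once if one of the wax blocks (pink, blue, orange) is moved more than 30 mm (distance of any of block_pink, block_blue, block_orange from where it was at the start of the episode above 0.03 m).
It also fails if it takes over 72 s, if anything falls off the work surface, if the arm or the gripper's body presses on something with over 40 N, if the wrist force passes 120 N, or if a joint passes its speed limit or range.

## Robot

A 6-joint arm with a two-finger parallel gripper is mounted at the origin on a cart in front of the work surface, level with it; the furniture and walls round the work are solid. World frame = base frame: x ahead of the robot, y to its left, z up, the work surface at z = 0. Lengths are in mm, angles in rad, forces in N, time in s.
With the tool pointing down it reaches from about 350 to 975 mm from the base axis. Payload 7.1 kg.
Tool frame: the origin (TCP) lies between the finger pads; the fingertips stand 8 mm ahead of it and the grasp point (between the pads) lies 11 mm behind it; x points along the fingers, y is the direction in which the jaws open and shut, and the axes are right-handed (so a half turn about x gives the same grasp; the last joint's range is limited). The gripper opens to 88 mm and grips with 3 to 60 N. Pads are 20 mm wide; open, the fingers measure 115 mm over their backs; the gripper's body (75 mm by 178 mm) begins 61 mm behind the grasp point.
Start: joints at [1.136, 0.423, 1.63, -0, 1.089, -0.019], TCP at [252.419, 571.743, 230.675] pointing down, gripper open.
Joint ranges: [-3, 3], [-0.9, 2.11], [0.09, 2.58], [-1.31, 4.45], [0.11, 2.69], [-2.54, 2.54]. Speed limits (rad/s): [2.39, 2.39, 3.01, 3.14, 3.14, 3.14].

## Interface

Orientations are given as a rotation vector (axis times angle).
In Python, from workcell import ctrl gives the robot as it stands.
- The arm moves only by the tool apply_moves, never from a script. Its argument "increments" is a list of rows, each an object with "gripper": the opening in per cent of the stroke, from 0 (shut) to 100 (fully open); "delta_pos": the shift along the tool's x, y, z in cm, a list of three; "dr": the turn, a rotation vector about the tool's x, y, z in rad, a list of three. In form: [{"gripper": gripper, "delta_pos": [dx, dy, dz], "dr": [ax, ay, az]}, ...]. A call has exactly 5 rows; each row shifts and turns the commanded pose from where the row before left it, along the tool's axes as they then stand; what a row does not reach is not made up. A row lasts 1/12 s, in which the tool goes at most 41.7 mm and 7.16 degrees, less where a joint would pass 70% of its speed; a pose out of reach is approached as far as the arm can. A call with a gripper value outside its range is refused whole. The fingers move at their own pace and stop on an object; the grip force is fixed at half the most. Time passes only in rows, so rows that do not move let the fingers close, or fill a call up. It gives the time, the measured TCP pose, the force and the opening at its end, in the units of the state.
- ctrl.get_obs(): the state, without advancing time (a new reading comes with each control period).
- ctrl.get_image(name): name is "scene" or "top" or "wrist"; returns a dict with "img" (480x640x3 uint8, red, green, blue), "range_z" (480x640 float32, mm along the optical axis (not along the pixel's ray), 0 where there is no reading), "mtx" (3x3 intrinsics, pixels), "k1" (the pictures are not rectified: a ray, as slopes to the right and down, at radius r is drawn at 1 + k1 r^2 times it, then the intrinsics apply), "rvec" (rotation vector, rad) and "tvec" (3), from world to camera coordinates, as OpenCV has them. Camera axes: x right, y down, z forward; pixel columns grow to the right and rows downward; lengths in mm; the calibration is good to about 2 mm. A picture is of the moment at which its call begins.
- ctrl.close_job(): hands the job in, once; it reports no verdict.
The state is a dict: "t": time; "qpos": joint angles; "qvel": joint speeds; "joint_torque": joint torques, N m; "ee_pos": TCP position; "orientation": TCP orientation; "ft_force": force on the tool from outside, world axes, zero at the start; "moment": the same for the moment, N m; "width": finger opening in mm.
Only numpy, scipy, OpenCV 4.12 (cv2) and the standard library are available. Lean on these libraries where they do the work, as an engineer would, in place of code of your own. Each camera call takes 0.05 s, during which the arm holds its last target. There are 200 camera calls.

## Working session

There is one attempt and no reset: what is moved stays moved. The work goes in short steps, Python scripts to look and compute and a tool call to move; the robot and the scene stay as the last step left them, time stands still between calls to the robot, and variables do not carry over. Pictures are saved under pics/ and viewed, about 8 in all and at most 12, crops included, and the job is handed in when it is done.

Besides the shell and the picture viewer there is one more tool, called as name([rows], argument=value, ...), one row to a line, values as JSON. apply_moves: Moves the arm, as the interface text tells. Its arguments: {"type":"object","properties":{"increments":{"type":"array","items":{"type":"object","properties":{"gripper":{"type":"number"},"delta_pos":{"type":"array","items":{"type":"number"}},"dr":{"type":"array","items":{"type":"number"}}}}}},"required":["increments"]}

```bash
ls; mkdir -p pics; cat > h.py <<'E'
import numpy as np, cv2
from scipy.spatial.transform import Rotation as R
from workcell import ctrl
def cam(n):
    d=ctrl.get_image(n); d['Rm']=cv2.Rodrigues(np.array(d['rvec'],float))[0]; d['t']=np.array(d['tvec'],float).ravel(); return d
def save(d,f,crop=None,sc=1):
    im=d['img'][:,:,::-1]
    if crop: im=im[crop[1]:crop[3],crop[0]:crop[2]]
    cv2.imwrite('pics/'+f,cv2.resize(im,None,fx=sc,fy=sc))
def rays(d,uv):
    uv=np.atleast_2d(np.array(uv,float)); K=np.array(d['mtx'])
    p=np.c_[(uv[:,0]-K[0,2])/K[0,0],(uv[:,1]-K[1,2])/K[1,1]]; q=p.copy()
    for _ in range(20): q=p/(1+d['k1']*(q**2).sum(1))[:,None]
    return q
def onplane(d,uv,z):
    q=rays(d,uv); D=np.c_[q,np.ones(len(q))]@d['Rm']; C=-d['Rm'].T@d['t']
    return C+D*((z-C[2])/D[:,2])[:,None]
def bydepth(d,uv):
    uv=np.atleast_2d(uv).astype(int); q=rays(d,uv); z=d['range_z'][uv[:,1],uv[:,0]].astype(float)
    return (np.c_[q,np.ones(len(q))]*z[:,None]-d['t'])@d['Rm']
def cloud(d):
    v,u=np.mgrid[0:480,0:640]; return bydepth(d,np.c_[u.ravel(),v.ravel()]).reshape(480,640,3)
def proj(d,P):
    P=np.atleast_2d(P)@d['Rm'].T+d['t']; q=P[:,:2]/P[:,2:]; q=q*(1+d['k1']*(q**2).sum(1))[:,None]
    K=np.array(d['mtx']); return q@K[:2,:2].T+K[:2,2]
E
python3 - <<'E'
from h import *
o=ctrl.get_obs(); print(o)
for n in('scene','top'):
    d=cam(n); print(n,-d['Rm'].T@d['t'],d['mtx'],d['k1']); save(d,n+'0.png')
    np.savez(n+'0.npz',**d)
E
```

```text
pics
{'t': 0.0, 'qpos': array([ 1.13601870e+00,  4.23840464e-01,  1.63068044e+00,  1.45370733e-05,
        1.08859955e+00, -1.90176085e-02]), 'qvel': array([ 0.00104793,  0.00084292,  0.00085911, -0.00029932,  0.00010601,
        0.00128766]), 'joint_torque': array([ 9.89808577e-04, -5.44620109e+01, -2.73664999e+01,  6.43955567e-02,
        2.27625424e-02, -1.48705712e-04]), 'ee_pos': array([252.18323712, 571.2724381 , 229.90567841]), 'orientation': array([ 0.32495849,  1.54644055, -0.32730624]), 'ft_force': array([-0.73538734, -1.11281509,  0.51507825]), 'moment': array([ 0.0185543 ,  0.02765762, -0.01627537]), 'width': 87.95767577958514}
scene [ 151.41969791 -516.44428515  709.66713844] [[553.87160725   0.         316.92382822]
 [  0.         553.87160725 233.15548902]
 [  0.           0.           1.        ]] -0.16921086294325288
top [ 252.93963884  111.52176751 1084.49474705] [[522.15469634   0.         321.49226672]
 [  0.         522.15469634 237.69680751]
 [  0.           0.           1.        ]] -0.09345744304803642
```

View pics/scene0.png

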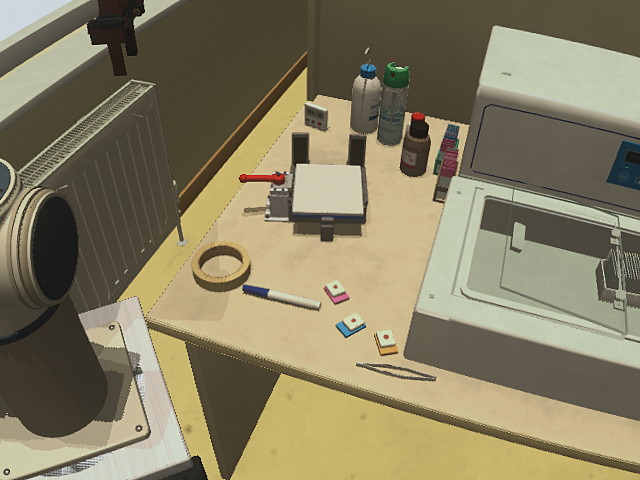

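View pics/top0.png

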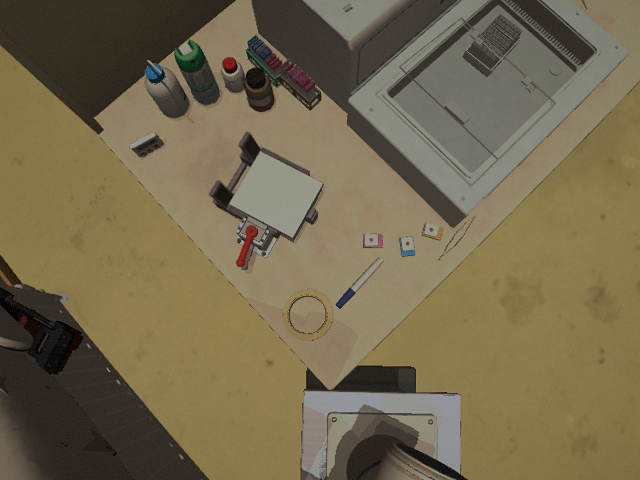

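The scene view shows the white board at about (330,190), with the fins behind it at (300,148) and (356,150) and the lever pointing left to (243,178). In the top view the board is at (277,193), the fins at (248,147) and (218,190), the lever ball at (242,263) and the tongue lug at (313,215).

```bash
python3 - <<'E'
from h import *
def ld(n): return dict(np.load(n+'0.npz'))
for n,c,zt in(('top',(277,193),59),('scene',(330,190),59)):
    d=ld(n); d['k1']=float(d['k1']); im=d['img']; hsv=cv2.cvtColor(im,cv2.COLOR_RGB2HSV)
    print(n,hsv[c[1],c[0]])
    h0=hsv[c[1],c[0]].astype(int)
    m=((abs(hsv[:,:,2].astype(int)-h0[2])<22)&(abs(hsv[:,:,1].astype(int)-h0[1])<25)).astype(np.uint8)
    m=cv2.morphologyEx(m,cv2.MORPH_OPEN,np.ones((3,3)))
    _,L=cv2.connectedComponents(m); mm=(L==L[c[1],c[0]]).astype(np.uint8)
    cs=max(cv2.findContours(mm,0,1)[0],key=cv2.contourArea)[:,0]
    P=onplane(d,cs,zt); r=cv2.minAreaRect(P[:,:2].astype(np.float32)); print('board',r)
    # depth height
    u=np.array([c]); print('depth pt',bydepth(d,u))
    red=((hsv[:,:,1]>150)&((hsv[:,:,0]<6)|(hsv[:,:,0]>174))&(hsv[:,:,2]>90)).astype(np.uint8)
    _,L,st,ce=cv2.connectedComponentsWithStats(red)
    for i in range(1,len(st)):
        if st[i,4]>60:
            v,uu=np.nonzero(L==i); Q=onplane(d,np.c_[uu,v],83)
            print('red',st[i],np.round(onplane(d,ce[i],83),0), Q[Q[:,0].argmin()].round(),Q[Q[:,0].argmax()].round())
E
```

```text
top [ 36  25 153]
board ((542.3464965820312, 225.22769165039062), (148.70675659179688, 128.307861328125), 63.43012619018555)
depth pt [[542.24573176 222.28207948  59.38374752]]
red [223  57  12  12 119] [[821. 338.  83.]] [808. 342.  83.] [834. 336.  83.]
red [237 226  20  41 264] [[429. 275.  83.]] [387. 287.  83.] [467. 264.  83.]
scene [ 25  37 208]
board ((541.7402954101562, 225.75718688964844), (149.43032836914062, 127.67192840576172), 63.287078857421875)
depth pt [[541.21745683 215.1253654   59.53726524]]
red [412 112  13   8  82] [[826. 350.  83.]] [810. 341.  83.] [842. 357.  83.]
red [240 173  45   8 235] [[427. 276.  83.]] [388. 287.  83.] [468. 269.  83.]
```

```bash
cat >> h.py <<'E'
O=np.array([542.,225.5,0]); YAW=np.radians(-26.6)
RC=R.from_euler('z',YAW).as_matrix()
def c2w(p): return O+RC@np.array(p,float)
def w2c(p): return RC.T@(np.array(p,float)-O)
def tool(a,flip=1):
    a=np.radians(a); x=np.array([0,np.cos(a),-np.sin(a)]); z=np.array([flip,0,0.]); return RC@np.c_[x,np.cross(z,x),z]
def cur():
    o=ctrl.get_obs(); return o['ee_pos'],R.from_rotvec(o['orientation']).as_matrix(),o
def plan(p1,R1,n,p0=None,R0=None):
    if p0 is None: p0,R0,_=cur()
    w=R.from_matrix(R0.T@R1).as_rotvec(); out=[]
    for k in range(n):
        Ra=R0@R.from_rotvec(w*k/n).as_matrix(); out.append(np.r_[Ra.T@(p1-p0)/n/10,w/n])
    for r in out: print(np.round(r[:3],2),np.round(r[3:],4), '|d|mm %.1f deg %.1f'%(10*np.linalg.norm(r[:3]),np.degrees(np.linalg.norm(r[3:]))))
def rep():
    p,Rt,o=cur(); Rc=RC.T@Rt
    print('t %.2f c_pos'%o['t'],w2c(p).round(1),'x',Rc[:,0].round(3),'y',Rc[:,1].round(3),'z',Rc[:,2].round(3),'a %.1f'%np.degrees(np.arctan2(-Rc[2,0],Rc[1,0])),'q',o['qpos'].round(3),'F',o['ft_force'].round(1),'w %.1f'%o['width'])
E
python3 - <<'E'
from h import *
rep(); p,Rt,o=cur()
q=o['qpos']
W=R.from_euler('z',q[0])*R.from_euler('y',q[1]+q[2])*R.from_euler('z',q[3])*R.from_euler('y',q[4])*R.from_euler('z',q[5])
print((W.inv()*R.from_matrix(Rt)).as_matrix().round(3))
for f in(1,-1):
    print('flip',f,R.from_matrix(Rt.T@tool(90,f)).as_rotvec())
    for a,pos,pit in((40,(35,-140,100),2.0),(90,(0,60,250),2.0),(165,(0,120,100),2.3),(165,(0,120,100),2.6)):
        pw=c2w(pos); q1=np.arctan2(pw[1],pw[0])
        wr=(R.from_euler('z',q1)*R.from_euler('y',pit)).inv()*R.from_matrix(tool(a,f))*(W.inv()*R.from_matrix(Rt)).inv()
        print(a,pw.round(),wr.as_euler('ZYZ').round(2))
plan(c2w((35,-160,230)),tool(90,1),20)
E
```

```text
t 0.10 c_pos [-413.9  179.5  230. ] x [ 0.    -0.001 -1.   ] y [-0.048  0.999 -0.001] z [ 0.999  0.048 -0.   ] a 90.1 q [ 1.136  0.424  1.631  0.     1.089 -0.019] F [ 0.1 -0.2 -0.2] w 87.7
[[ 0. -1. -0.]
 [ 0.  0. -1.]
 [ 1.  0.  0.]]
flip 1 [4.84899831e-02 1.83759011e-06 1.37391710e-03]
40 [511.  85. 100.] [ 1.    0.83 -1.54]
90 [569. 279. 250.] [ 0.    1.14 -0.65]
165 [596. 333. 100.] [-0.64  2.01 -0.48]
165 [596. 333. 100.] [-0.59  1.76 -0.3 ]
flip -1 [-3.09310194e+00 -2.12524959e-03  2.84248420e-06]
40 [511.  85. 100.] [1.   0.83 1.6 ]
90 [569. 279. 250.] [0.   1.14 2.49]
165 [596. 333. 100.] [-0.64  2.01  2.66]
165 [596. 333. 100.] [-0.59  1.76  2.84]
[ 0.   -1.8   2.16] [0.0024 0.     0.0001] |d|mm 28.1 deg 0.1
[ 0.   -1.8   2.16] [0.0024 0.     0.0001] |d|mm 28.1 deg 0.1
[ 0.   -1.79  2.17] [0.0024 0.     0.0001] |d|mm 28.1 deg 0.1
[ 0.   -1.79  2.17] [0.0024 0.     0.0001] |d|mm 28.1 deg 0.1
[ 0.   -1.78  2.18] [0.0024 0.     0.0001] |d|mm 28.1 deg 0.1
[ 0.   -1.78  2.18] [0.0024 0.     0.0001] |d|mm 28.1 deg 0.1
[ 0.   -1.77  2.19] [0.0024 0.     0.0001] |d|mm 28.1 deg 0.1
[ 0.   -1.77  2.19] [0.0024 0.     0.0001] |d|mm 28.1 deg 0.1
[ 0.   -1.76  2.19] [0.0024 0.     0.0001] |d|mm 28.1 deg 0.1
[ 0.   -1.76  2.2 ] [0.0024 0.     0.0001] |d|mm 28.1 deg 0.1
[ 0.   -1.75  2.2 ] [0.0024 0.     0.0001] |d|mm 28.1 deg 0.1
[ 0.   -1.75  2.21] [0.0024 0.     0.0001] |d|mm 28.1 deg 0.1
[ 0.   -1.74  2.21] [0.0024 0.     0.0001] |d|mm 28.1 deg 0.1
[ 0.   -1.74  2.22] [0.0024 0.     0.0001] |d|mm 28.1 deg 0.1
[ 0.   -1.73  2.22] [0.0024 0.     0.0001] |d|mm 28.1 deg 0.1
[ 0.   -1.72  2.22] [0.0024 0.     0.0001] |d|mm 28.1 deg 0.1
[ 0.   -1.72  2.23] [0.0024 0.     0.0001] |d|mm 28.1 deg 0.1
[ 0.   -1.71  2.23] [0.0024 0.     0.0001] |d|mm 28.1 deg 0.1
[ 0.   -1.71  2.24] [0.0024 0.     0.0001] |d|mm 28.1 deg 0.1
[ 0.   -1.7   2.24] [0.0024 0.     0.0001] |d|mm 28.1 deg 0.1
```

apply_moves([
  {"gripper": 100, "delta_pos": [0, -2.0, 2.4], "dr": [0.0048, 0, 0]},
  {"gripper": 100, "delta_pos": [0, -2.0, 2.4], "dr": [0.0048, 0, 0]},
  {"gripper": 100, "delta_pos": [0, -2.0, 2.4], "dr": [0.0048, 0, 0]},
  {"gripper": 100, "delta_pos": [0, -2.0, 2.4], "dr": [0.0048, 0, 0]},
  {"gripper": 100, "delta_pos": [0, -2.0, 2.4], "dr": [0.0048, 0, 0]},
])

```text
t: 0.52
ee_pos: [320.6, 429.6, 230.3]
orientation: [0.344, 1.543, -0.345]
ft_force: [0.7, 1.0, 0.1]
width: 88.1
```

apply_moves([
  {"gripper": 100, "delta_pos": [0, -2.0, 2.4], "dr": [0.0048, 0, 0]},
  {"gripper": 100, "delta_pos": [0, -2.0, 2.4], "dr": [0.0048, 0, 0]},
  {"gripper": 100, "delta_pos": [0, -2.0, 2.4], "dr": [0.0048, 0, 0]},
  {"gripper": 100, "delta_pos": [0, -2.0, 2.4], "dr": [0.0048, 0, 0]},
  {"gripper": 100, "delta_pos": [0, -2.0, 2.4], "dr": [0.0048, 0, 0]},
])

```text
t: 0.93
ee_pos: [385.3, 287.4, 230.5]
orientation: [0.363, 1.54, -0.364]
ft_force: [0.5, 0.9, 0.5]
width: 87.7
```

apply_moves([
  {"gripper": 70, "delta_pos": [0, -2.0, 2.4], "dr": [0, 0, 0]},
  {"gripper": 60, "delta_pos": [0, -2.0, 2.4], "dr": [0, 0, 0]},
  {"gripper": 50, "delta_pos": [0, -2.0, 2.4], "dr": [0, 0, 0]},
  {"gripper": 46, "delta_pos": [0, -2.0, 2.4], "dr": [0, 0, 0]},
  {"gripper": 46, "delta_pos": [0, -2.0, 2.4], "dr": [0, 0, 0]},
])

```text
t: 1.35
ee_pos: [447.8, 144.3, 230.5]
orientation: [0.364, 1.54, -0.364]
ft_force: [0.7, -0.1, 0.2]
width: 58.0
```

```bash
python3 - <<'E'
from h import *
rep()
E
```

```text
t 1.35 c_pos [ -47.8 -114.8  230.5] x [-0. -0. -1.] y [-0.001  1.    -0.   ] z [ 1.     0.001 -0.   ] a 90.0 q [ 0.286  0.195  1.961 -0.     0.985 -0.821] F [ 0.7 -0.1  0.2] w 58.0
```

```bash
python3 - <<'E'
from h import *
plan(c2w((35,-115,104)),tool(40),10)
E
```

```text
[ 1.27 -0.    0.83] [ 0.     -0.      0.0873] |d|mm 15.1 deg 5.0
[ 1.26 -0.11  0.83] [ 0.     -0.      0.0873] |d|mm 15.1 deg 5.0
[ 1.25 -0.22  0.83] [ 0.     -0.      0.0873] |d|mm 15.1 deg 5.0
[ 1.22 -0.33  0.83] [ 0.     -0.      0.0873] |d|mm 15.1 deg 5.0
[ 1.19 -0.43  0.83] [ 0.     -0.      0.0873] |d|mm 15.1 deg 5.0
[ 1.15 -0.54  0.83] [ 0.     -0.      0.0873] |d|mm 15.1 deg 5.0
[ 1.09 -0.63  0.83] [ 0.     -0.      0.0873] |d|mm 15.1 deg 5.0
[ 1.04 -0.73  0.83] [ 0.     -0.      0.0873] |d|mm 15.1 deg 5.0
[ 0.97 -0.82  0.83] [ 0.     -0.      0.0873] |d|mm 15.1 deg 5.0
[ 0.89 -0.9   0.83] [ 0.     -0.      0.0873] |d|mm 15.1 deg 5.0
```

apply_moves([
  {"gripper": 52, "delta_pos": [1.27, 0, 0.83], "dr": [0, 0, 0.0873]},
  {"gripper": 52, "delta_pos": [1.26, -0.11, 0.83], "dr": [0, 0, 0.0873]},
  {"gripper": 52, "delta_pos": [1.25, -0.22, 0.83], "dr": [0, 0, 0.0873]},
  {"gripper": 52, "delta_pos": [1.22, -0.33, 0.83], "dr": [0, 0, 0.0873]},
  {"gripper": 52, "delta_pos": [1.19, -0.43, 0.83], "dr": [0, 0, 0.0873]},
])

```text
t: 1.77
ee_pos: [482.9, 127.9, 169.8]
orientation: [0.672, 1.421, -0.034]
ft_force: [-0.4, -0.5, -0.0]
width: 45.4
```

apply_moves([
  {"gripper": 52, "delta_pos": [1.15, -0.54, 0.83], "dr": [0, 0, 0.0873]},
  {"gripper": 52, "delta_pos": [1.09, -0.63, 0.83], "dr": [0, 0, 0.0873]},
  {"gripper": 52, "delta_pos": [1.04, -0.73, 0.83], "dr": [0, 0, 0.0873]},
  {"gripper": 52, "delta_pos": [0.97, -0.82, 0.83], "dr": [0, 0, 0.0873]},
  {"gripper": 52, "delta_pos": [0.89, -0.9, 0.83], "dr": [0, 0, 0.0873]},
])

```text
t: 2.18
ee_pos: [512.2, 111.4, 115.3]
orientation: [0.929, 1.283, 0.264]
ft_force: [0.0, -0.4, 0.7]
width: 45.7
```

```bash
python3 - <<'E'
from h import *
rep()
plan(c2w((35,-52.7,51.3)),tool(40),6)
d=cam('scene'); save(d,'s1.png',(200,90,440,270),3)
E
```

```text
t 2.18 c_pos [  24.4 -115.3  115.3] x [-0.01   0.714 -0.7  ] y [0.    0.7   0.714] z [ 1.     0.007 -0.007] a 44.4 q [-0.222  0.534  2.161  1.349  0.794 -2.5  ] F [ 0.  -0.4  0.7] w 45.7
[ 1.49 -0.03  0.19] [-0.0001 -0.0016  0.0129] |d|mm 15.0 deg 0.7
[ 1.49 -0.05  0.19] [-0.0001 -0.0016  0.0129] |d|mm 15.0 deg 0.7
[ 1.49 -0.07  0.19] [-0.0001 -0.0016  0.0129] |d|mm 15.0 deg 0.7
[ 1.49 -0.09  0.18] [-0.0001 -0.0016  0.0129] |d|mm 15.0 deg 0.7
[ 1.49 -0.11  0.18] [-0.0001 -0.0016  0.0129] |d|mm 15.0 deg 0.7
[ 1.49 -0.13  0.18] [-0.0001 -0.0016  0.0129] |d|mm 15.0 deg 0.7
```

View pics/s1.png

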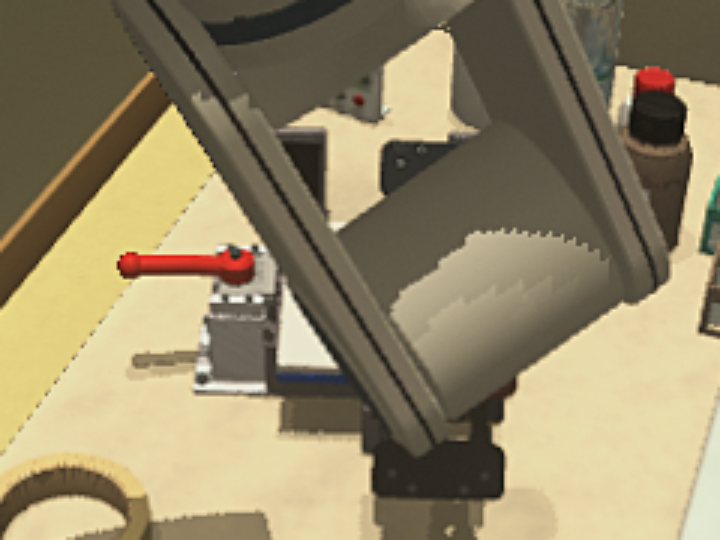

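The picture shows the forearm and wrist over the front of the cradle. The lever is unchanged, with its ball at (130,265), and the board is undisturbed. Joint 6 is at its limit (-2.5), so I'm fitting the arm's lengths to check which poses are reachable.

```bash
cat >> h.py <<'E'
M=np.array([[0,-1,0],[0,0,-1],[1,0,0.]])
def fk(q,L):
    a1,d1,L2,e,L3,d=L
    W=R.from_euler('z',q[0])*R.from_euler('y',q[1]+q[2])*R.from_euler('z',q[3])*R.from_euler('y',q[4])*R.from_euler('z',q[5])
    s,c=np.sin,np.cos; A=q[1]; B=q[1]+q[2]
    r=a1+L2*s(A)+L3*s(B)+e*c(B); z=d1+L2*c(A)+L3*c(B)-e*s(B)
    Rt=W.as_matrix()@M
    return np.array([r*c(q[0]),r*s(q[0]),z])+d*Rt[:,0],Rt
QL=np.array([-3,-.9,.09,-1.31,.11,-2.54]);QU=np.array([3,2.11,2.58,4.45,2.69,2.54])
E
python3 - <<'E'
from h import *
from scipy.optimize import least_squares
D=[([1.136,0.423840,1.63068,0,1.0886,-0.01902],[252.18,571.27,229.9]),([0.286,0.195,1.961,0,.985,-.821],[447.8,144.3,230.5])]
p,Rt,o=cur(); D.append((o['qpos'],p))
f=lambda L:np.concatenate([fk(q,L)[0]-p for q,p in D])
s=least_squares(f,[0,200,400,0,400,250]); print(s.x.round(1),s.fun.round(1),np.linalg.svd(s.jac)[1].round(2))
E
```

```text
[ -9.8 329.8 564.7  74.7 493.8 318.7] [ 10.8  -5.    0.3   3.3 -11.6  -0.3   0.   -0.    0. ] [3.33 2.47 0.74 0.36 0.29 0.15]
```

```bash
python3 - <<'E'
from h import *
from scipy.optimize import least_squares
D=[([1.136019,0.423840,1.63068,0,1.0886,-0.01902],[252.18,571.27,229.9]),([0.286,0.195,1.961,0,.985,-.821],[447.8,144.3,230.5])]
p,Rt,o=cur(); D.append((o['qpos'],p))
def g(q,L):
    P,Rt=fk(q,L[:6]); P=P+L[6]*np.array([-np.sin(q[0]),np.cos(q[0]),0])
    return P
def g2(q,L): # lateral offset on forearm roll (link5 side)
    P,Rt=fk(q,L[:6]); W=R.from_euler('z',q[0])*R.from_euler('y',q[1]+q[2])*R.from_euler('z',q[3])
    return P+W.apply([0,L[6],0])
def g3(q,L):
    P=g2(q,L); W=R.from_euler('z',q[0])*R.from_euler('y',q[1]+q[2])*R.from_euler('z',q[3])*R.from_euler('y',q[4])
    return P+W.apply([L[7],0,0])
for G,n in((g,7),(g2,7),(g3,8)):
  f=lambda L:np.concatenate([G(q,L)-p for q,p in D]+[1e-3*(L[6:]),[1e-3*L[3],1e-3*L[0]]])
  s=least_squares(f,[0,200,400,0,400,250,0,0][:n]); print(s.x.round(1),s.fun.round(2))
E
```

```text
[-2.000e-01  3.113e+02  5.642e+02  7.790e+01  4.847e+02  3.015e+02
  1.200e+01] [-0.1   0.   -0.16  0.09 -0.09  0.18 -0.01  0.02 -0.03  0.01  0.08 -0.  ]
[-19.5 342.4 560.7  79.9 509.6 314.9  11.9] [ 0.07  0.23  0.91 -0.27 -0.25 -1.06  0.07 -0.1   0.15  0.01  0.08 -0.02]
[-29.3 352.9 563.8  78.3 489.2 340.1  12.  -25.6] [-0.09  0.04  0.    0.03 -0.1  -0.    0.   -0.    0.    0.01 -0.03  0.08
 -0.03]
```

```bash
cat >> h.py <<'E'
from scipy.optimize import least_squares
LL=[-.2,311.3,564.2,77.9,484.7,301.5]
def FK(q):
    P,Rt=fk(q,LL); return P+12*np.array([-np.sin(q[0]),np.cos(q[0]),0]),Rt
def ik(p,Rt,q0):
    best=None
    for s in (q0,[.2,.5,1.9,.5,1.2,-1],[.2,.5,1.9,.5,1.2,1],[.4,.5,1.7,-.7,1.7,0],[.4,.5,1.7,2.5,1.2,0]):
        f=lambda q:np.r_[(FK(q)[0]-p)/10,(FK(q)[1]-Rt).ravel()*10]
        r=least_squares(f,np.clip(s,QL+.01,QU-.01),bounds=(QL,QU))
        if best is None or r.cost<best.cost-1e-6: best=r
    return best.x,best.cost
E
python3 - <<'E'
from h import *
q0=cur()[2]['qpos']
for f in(1,-1):
  for a,pos in((40,(35,-115,104)),(40,(35,-53,51)),(50,(35,-113,114)),(50,(35,-58,50)),(60,(35,-60,50)),(60,(-35,-60,50)),(60,(35,-25,150)),(102,(35,100,190)),(102,(0,100,190)),(90,(0,-70,230)),(120,(0,0,190)),(135,(0,30,165)),(150,(0,60,130)),(155,(0,60,100)),(155,(0,70,55))):
    q,c=ik(c2w(pos),tool(a,f),q0); print(f,a,pos,q.round(2),'%.3f'%c)
E
```

```text
1 40 (35, -115, 104) [-0.25  0.59  2.13  1.37  0.85 -2.54] 0.187
1 40 (35, -53, 51) [-0.12  0.71  2.06  1.48  0.79 -2.54] 0.785
1 50 (35, -113, 114) [-0.17  0.5   2.13  1.24  0.71 -2.34] 0.000
1 50 (35, -58, 50) [-0.06  0.66  2.09  1.46  0.64 -2.5 ] 0.000
1 60 (35, -60, 50) [ 0.02  0.6   2.05  1.14  0.51 -2.12] 0.000
1 60 (-35, -60, 50) [ 0.1   0.57  2.18  1.35  0.45 -2.27] 0.000
1 60 (35, -25, 150) [ 0.08  0.43  1.99  0.84  0.61 -1.7 ] 0.000
1 102 (35, 100, 190) [ 0.49  0.63  1.38 -0.13  1.3  -0.58] 0.000
1 102 (0, 100, 190) [ 0.53  0.61  1.44 -0.12  1.28 -0.54] 0.000
1 90 (0, -70, 230) [ 0.29  0.29  1.83  0.    1.02 -0.82] 0.000
1 120 (0, 0, 190) [ 0.52  0.63  1.48 -0.28  1.48 -0.5 ] 0.000
1 135 (0, 30, 165) [ 0.58  0.82  1.29 -0.37  1.73 -0.45] 0.000
1 150 (0, 60, 130) [ 0.63  1.03  1.09 -0.45  1.97 -0.44] 0.000
1 155 (0, 60, 100) [ 0.63  1.11  1.04 -0.48  2.03 -0.44] 0.000
1 155 (0, 70, 55) [ 0.64  1.19  0.99 -0.47  2.01 -0.42] 0.000
-1 40 (35, -115, 104) [-0.26  0.6   2.15  1.44  0.86  0.51] 0.000
-1 40 (35, -53, 51) [-0.13  0.73  2.1   1.64  0.81  0.4 ] 0.000
-1 50 (35, -113, 114) [-0.17  0.5   2.13  1.24  0.71  0.8 ] 0.000
-1 50 (35, -58, 50) [-0.06  0.66  2.09  1.46  0.64  0.64] 0.000
-1 60 (35, -60, 50) [0.02 0.6  2.05 1.14 0.51 1.03] 0.000
-1 60 (-35, -60, 50) [0.1  0.57 2.18 1.35 0.45 0.87] 0.000
-1 60 (35, -25, 150) [0.08 0.43 1.99 0.84 0.61 1.44] 0.000
-1 102 (35, 100, 190) [ 0.48  0.63  1.38 -0.11  1.3   2.54] 0.047
-1 102 (0, 100, 190) [ 0.51  0.61  1.43 -0.09  1.28  2.54] 0.288
-1 90 (0, -70, 230) [0.29 0.29 1.83 0.   1.02 2.32] 0.000
-1 120 (0, 0, 190) [ 0.5   0.63  1.47 -0.25  1.48  2.54] 0.834
-1 135 (0, 30, 165) [ 0.57  0.82  1.28 -0.35  1.74  2.54] 2.177
-1 150 (0, 60, 130) [ 0.63  1.04  1.07 -0.46  1.99  2.54] 2.455
-1 155 (0, 60, 100) [ 0.64  1.13  1.03 -0.5   2.05  2.54] 2.580
-1 155 (0, 70, 55) [ 0.64  1.2   0.97 -0.49  2.04  2.54] 3.082
```

```bash
python3 - <<'E'
from h import *
p1=c2w((35,-88,108.6)); plan(p1,tool(54),5)
print(); plan(c2w((35,-47,52)),tool(54),5,p1,tool(54))
print('lift')
P=[np.array([-47,52.])]+[np.array([-45.4,53.1])+150*np.array([1-np.cos(t),np.sin(t)])+[1,0] for t in np.radians([3,6,10,14,18,22,26,30,34,38,42,46,50,53])]
Rt=tool(54); 
for a,b in zip(P,P[1:]): print((Rt.T@RC@np.r_[0,b-a]/10).round(2))
print(P[-1]); q,c=ik(c2w(np.r_[35,P[-1]]),tool(54),[.2,.5,1.9,.5,1.2,-1]);print(q,c)
E
```

```text
[0.44 0.38 0.22] [-0.0003 -0.0025 -0.0337] |d|mm 6.2 deg 1.9
[0.43 0.39 0.22] [-0.0003 -0.0025 -0.0337] |d|mm 6.2 deg 1.9
[0.42 0.4  0.22] [-0.0003 -0.0025 -0.0337] |d|mm 6.2 deg 1.9
[0.4  0.42 0.22] [-0.0003 -0.0025 -0.0337] |d|mm 6.2 deg 1.9
[0.39 0.43 0.22] [-0.0003 -0.0025 -0.0337] |d|mm 6.2 deg 1.9

[ 1.4 -0.  -0. ] [0. 0. 0.] |d|mm 14.0 deg 0.0
[ 1.4 -0.  -0. ] [0. 0. 0.] |d|mm 14.0 deg 0.0
[ 1.4 -0.  -0. ] [0. 0. 0.] |d|mm 14.0 deg 0.0
[ 1.4 -0.  -0. ] [0. 0. 0.] |d|mm 14.0 deg 0.0
[ 1.4 -0.  -0. ] [0. 0. 0.] |d|mm 14.0 deg 0.0
lift
[-0.56  0.75  0.  ]
[-0.6   0.51  0.  ]
[-0.75  0.73  0.  ]
[-0.7   0.78  0.  ]
[-0.64  0.83  0.  ]
[-0.59  0.87  0.  ]
[-0.52  0.91  0.  ]
[-0.46  0.94  0.  ]
[-0.39  0.97  0.  ]
[-0.32  1.    0.  ]
[-0.25  1.02  0.  ]
[-0.18  1.03  0.  ]
[-0.11  1.04  0.  ]
[-0.03  0.78  0.  ]
[ 15.32774653 172.89532651]
[ 0.10545079  0.42519293  1.96896491  1.00056825  0.6285606  -1.80154254] 2.7548139462650594e-23
```

apply_moves([
  {"gripper": 68, "delta_pos": [0.44, 0.38, 0.22], "dr": [0, -0.0025, -0.0337]},
  {"gripper": 68, "delta_pos": [0.43, 0.39, 0.22], "dr": [0, -0.0025, -0.0337]},
  {"gripper": 68, "delta_pos": [0.42, 0.4, 0.22], "dr": [0, -0.0025, -0.0337]},
  {"gripper": 68, "delta_pos": [0.4, 0.42, 0.22], "dr": [0, -0.0025, -0.0337]},
  {"gripper": 68, "delta_pos": [0.39, 0.43, 0.22], "dr": [0, -0.0025, -0.0337]},
])

```text
t: 2.65
ee_pos: [534.1, 133.0, 113.0]
orientation: [0.812, 1.347, 0.121]
ft_force: [0.2, 0.1, 0.5]
width: 59.8
```

```bash
python3 - <<'E'
from h import *
rep(); plan(c2w((35,-47,52)),tool(54),5)
E
```

```text
t 2.65 c_pos [ 34.4 -86.2 113. ] x [ 0.     0.581 -0.814] y [0.002 0.814 0.581] z [ 1.    -0.002 -0.001] a 54.5 q [-0.078  0.486  2.093  1.138  0.634 -2.156] F [0.2 0.1 0.5] w 59.8
[ 1.45 -0.07  0.01] [-0.0003  0.0001  0.0018] |d|mm 14.5 deg 0.1
[ 1.45 -0.07  0.01] [-0.0003  0.0001  0.0018] |d|mm 14.5 deg 0.1
[ 1.45 -0.08  0.01] [-0.0003  0.0001  0.0018] |d|mm 14.5 deg 0.1
[ 1.45 -0.08  0.01] [-0.0003  0.0001  0.0018] |d|mm 14.5 deg 0.1
[ 1.45 -0.08  0.01] [-0.0003  0.0001  0.0018] |d|mm 14.5 deg 0.1
```

apply_moves([
  {"gripper": 68, "delta_pos": [1.4, -0.37, 0.05], "dr": [0, 0, 0.009]},
  {"gripper": 68, "delta_pos": [1.5, 0, 0], "dr": [0, 0, 0]},
  {"gripper": 68, "delta_pos": [1.5, 0, 0], "dr": [0, 0, 0]},
  {"gripper": 68, "delta_pos": [1.5, 0, 0], "dr": [0, 0, 0]},
  {"gripper": 68, "delta_pos": [1.3, 0, 0], "dr": [0, 0, 0]},
])

```text
t: 3.07
ee_pos: [552.0, 168.6, 52.1]
orientation: [0.819, 1.343, 0.13]
ft_force: [-0.2, -0.2, -0.5]
width: 59.8
```

```bash
python3 - <<'E'
from h import *
rep()
E
```

```text
t 3.07 c_pos [ 34.4 -46.4  52.1] x [-0.     0.589 -0.808] y [0.001 0.808 0.589] z [ 1.    -0.001 -0.001] a 53.9 q [-0.005  0.632  2.062  1.359  0.571 -2.341] F [-0.2 -0.2 -0.5] w 59.8
```

No contact, in position. Lifting.

apply_moves([
  {"gripper": 68, "delta_pos": [-0.3, 0.38, 0], "dr": [0, 0, 0]},
  {"gripper": 68, "delta_pos": [-0.28, 0.37, 0], "dr": [0, 0, 0]},
  {"gripper": 68, "delta_pos": [-0.6, 0.51, 0], "dr": [0, 0, 0]},
  {"gripper": 68, "delta_pos": [-0.75, 0.73, 0], "dr": [0, 0, 0]},
  {"gripper": 68, "delta_pos": [-0.7, 0.78, 0], "dr": [0, 0, 0]},
])

```text
t: 3.48
ee_pos: [554.9, 173.6, 91.5]
orientation: [0.82, 1.342, 0.13]
ft_force: [-0.0, -1.2, -0.5]
width: 59.8
```

```bash
python3 - <<'E'
from h import *
rep(); d=cam('top'); save(d,'t1.png',(180,100,380,280),3); d=cam('scene');P=cloud(d)
C=(P-O)@RC; m=(C[...,0]>-60)&(C[...,0]<10)&(abs(C[...,1])<70)&(C[...,2]>40)&(C[...,2]<150)
c=C[m]; print(len(c)); 
for y in range(-70,70,15):
    s=c[abs(c[:,1]-y)<4]; print(y,len(s),np.median(s[:,2]) if len(s) else None)
E
```

```text
t 3.48 c_pos [ 34.8 -40.6  91.5] x [ 0.     0.59  -0.808] y [0.001 0.808 0.59 ] z [ 1.    -0.001 -0.001] a 53.9 q [ 0.006  0.552  2.056  1.239  0.59  -2.186] F [-0.  -1.2 -0.5] w 59.8
1490
-70 199 88.54671565953292
-55 80 92.79446348901898
-40 146 45.659616438834924
-25 133 83.71273641622379
-10 65 81.64291028876607
5 61 78.06883628161614
20 58 74.6433046216105
35 52 70.73647326161141
50 60 66.87102111446151
65 46 62.86739436036736
```

View pics/t1.png

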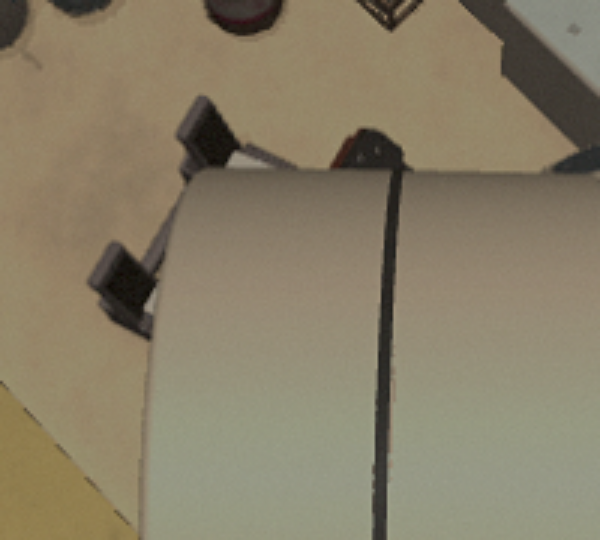

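The top view is mostly hidden by the forearm, with the fins visible at (210,135) and (125,280). The depth readings show the board tilted about 14° with its back edge seated, as planned. Continuing the lift.

apply_moves([
  {"gripper": 68, "delta_pos": [-0.64, 0.83, 0], "dr": [0, 0, 0]},
  {"gripper": 68, "delta_pos": [-0.59, 0.87, 0], "dr": [0, 0, 0]},
  {"gripper": 68, "delta_pos": [-0.52, 0.91, 0], "dr": [0, 0, 0]},
  {"gripper": 68, "delta_pos": [-0.46, 0.94, 0], "dr": [0, 0, 0]},
  {"gripper": 68, "delta_pos": [-0.39, 0.97, 0], "dr": [0, 0, 0]},
])

```text
t: 4.0
ee_pos: [564.2, 192.4, 138.4]
orientation: [0.82, 1.342, 0.13]
ft_force: [-1.1, -2.0, 0.4]
width: 59.7
```

apply_moves([
  {"gripper": 68, "delta_pos": [-0.32, 1.0, 0], "dr": [0, 0, 0]},
  {"gripper": 68, "delta_pos": [-0.25, 1.02, 0], "dr": [0, 0, 0]},
  {"gripper": 68, "delta_pos": [-0.18, 1.03, 0], "dr": [0, 0, 0]},
  {"gripper": 68, "delta_pos": [-0.11, 1.04, 0], "dr": [0, 0, 0]},
  {"gripper": 68, "delta_pos": [0, 0.4, 0], "dr": [0, 0, 0]},
])

```text
t: 4.42
ee_pos: [579.2, 221.0, 172.7]
orientation: [0.819, 1.341, 0.132]
ft_force: [-0.0, -0.9, -0.6]
width: 59.8
```

```bash
cat >> h.py <<'E'
def prof(x0,x1,y0=-110,y1=110,z0=40,z1=210):
    d=cam('scene'); C=(cloud(d)-O)@RC
    m=(C[...,0]>x0)&(C[...,0]<x1)&(C[...,1]>y0)&(C[...,1]<y1)&(C[...,2]>z0)&(C[...,2]<z1)&(d['range_z']>0)
    c=C[m]; px=d['img'][m].astype(int)
    for z in range(z0,z1,12):
        s=np.abs(c[:,2]-z)<3
        if s.sum()>3: print(z,s.sum(),'y',np.percentile(c[s,1],[10,50,90]).round(1),'x',np.percentile(c[s,0],[0,100]).round(),'rgb',np.median(px[s],0))
    return d
E
python3 - <<'E'
from h import *
rep(); d=prof(-70,-5); save(d,'s2.png',(200,60,440,240),3)
E
```

```text
t 4.42 c_pos [ 35.2  12.6 172.7] x [ 0.001  0.591 -0.807] y [-0.     0.807  0.591] z [ 1.    -0.001  0.001] a 53.8 q [ 0.099  0.424  1.975  1.012  0.629 -1.818] F [-0.  -0.9 -0.6] w 59.8
40 408 y [-40.2  -8.3  29.3] x [-69.  -5.] rgb [56. 50. 43.]
52 55 y [-84.6  62.9  66.5] x [-70.  -6.] rgb [52. 53. 58.]
64 49 y [53.9 55.9 58. ] x [-69.  -6.] rgb [36. 40. 54.]
76 37 y [45.6 52.9 56.2] x [-69.  -7.] rgb [47. 45. 59.]
88 40 y [36.  40.2 46.7] x [-65.  -7.] rgb [41. 43. 55.]
100 23 y [27.  28.9 30.9] x [-66.  -5.] rgb [40. 42. 54.]
112 117 y [19.4 23.3 93.6] x [-69.  -6.] rgb [38. 42. 56.]
124 41 y [10.3 18.3 20.4] x [-63.  -6.] rgb [54. 54. 56.]
136 33 y [ 1.7  3.6 11.5] x [-63.  -6.] rgb [41. 43. 55.]
148 34 y [-8.4 -6.4 -4.6] x [-64.  -6.] rgb [39. 42. 54.]
160 43 y [-16.7 -14.6 -12.7] x [-64.  -7.] rgb [37. 39. 50.]
172 161 y [-17.6 -13.4 -10. ] x [-64.  -5.] rgb [232. 220. 190.]
```

View pics/s2.png

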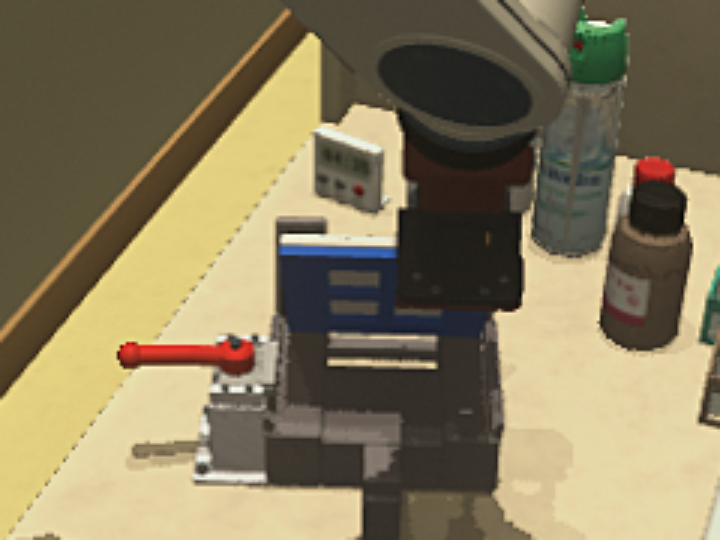

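The board stands at about 54° with its blue face towards the camera, top edge at row 245 and bottom at row 330. It lies parallel to the lower finger. Closing on it now.

apply_moves([
  {"gripper": 60, "delta_pos": [0.1, -0.3, 0], "dr": [0, 0, 0]},
  {"gripper": 52, "delta_pos": [0.1, -0.35, 0], "dr": [0, 0, 0]},
  {"gripper": 44, "delta_pos": [0.1, -0.35, 0], "dr": [0, 0, 0]},
  {"gripper": 36, "delta_pos": [0.1, -0.35, 0], "dr": [0, 0, 0]},
  {"gripper": 28, "delta_pos": [0.1, -0.35, 0], "dr": [0, 0, 0]},
])

```text
t: 4.88
ee_pos: [573.2, 210.5, 156.2]
orientation: [0.82, 1.344, 0.13]
ft_force: [-0.4, 0.6, 0.0]
width: 29.7
```

apply_moves([
  {"gripper": 25, "delta_pos": [0, -0.1, 0], "dr": [0, 0, 0]},
  {"gripper": 20, "delta_pos": [0, -0.2, 0], "dr": [0, 0, 0]},
  {"gripper": 14, "delta_pos": [0, -0.2, 0], "dr": [0, 0, 0]},
  {"gripper": 8, "delta_pos": [0, 0, 0], "dr": [0, 0, 0]},
  {"gripper": 0, "delta_pos": [0, 0, 0], "dr": [0, 0, 0]},
])

```text
t: 5.3
ee_pos: [572.0, 207.6, 154.2]
orientation: [0.82, 1.343, 0.131]
ft_force: [-1.3, 0.3, -0.6]
width: 14.1
```

```bash
python3 - <<'E'
from h import *
rep(); d=prof(-70,-15)
E
```

```text
t 5.30 c_pos [ 34.8  -2.6 154.2] x [-0.001  0.591 -0.807] y [0.001 0.807 0.591] z [ 1.    -0.    -0.001] a 53.8 q [ 0.074  0.448  1.999  1.06   0.621 -1.902] F [-1.3  0.3 -0.6] w 14.1
40 293 y [-37.7  -5.2  32.9] x [-70. -15.] rgb [55. 50. 43.]
52 37 y [60.6 64.3 66.6] x [-70. -16.] rgb [41. 42. 54.]
64 44 y [53.6 56.2 58.7] x [-70. -16.] rgb [36. 41. 54.]
76 31 y [44.9 50.  55.4] x [-69. -17.] rgb [40. 43. 55.]
88 37 y [35.7 38.8 45.9] x [-65. -17.] rgb [40. 43. 55.]
100 19 y [26.4 28.4 30.1] x [-66. -17.] rgb [40. 42. 54.]
112 101 y [19.6 25.  93.8] x [-70. -15.] rgb [38. 42. 55.]
124 35 y [10.4 12.9 18.9] x [-63. -15.] rgb [41. 44. 55.]
136 28 y [ 0.9  3.7 10.2] x [-63. -17.] rgb [41. 43. 55.]
148 35 y [-8.5 -6.8 -4.3] x [-64. -15.] rgb [39. 42. 54.]
160 42 y [-16.8 -14.9 -13.2] x [-64. -16.] rgb [37. 39. 49.]
172 147 y [-18.2 -13.9  -9.4] x [-64. -16.] rgb [203. 198. 178.]
```

```bash
cat >> h.py <<'E'
def bpose(x,By,Bz,th,s=132):
    t=np.radians(th); u=np.array([0,-np.cos(t),np.sin(t)]); n=np.array([0,np.sin(t),np.cos(t)])
    return c2w(np.array([x,By,Bz])+s*u+7*n)
def segs(kf,s=132):
    p0,R0,_=cur()
    for x,By,Bz,th,n in kf:
        print('->',By,Bz,th); p1=bpose(x,By,Bz,th,s); R1=tool(th); 
        # board-path interpolation handled by keyframes; tool-frame rows
        plan(p1,R1,n,p0,R0); p0,R0=p1,R1
E
python3 - <<'E'
from h import *
print(w2c(bpose(35,70,44,53.8)))
segs([(35,64,50,64,4),(35,60,54,78,4),(35,60,53,90,4),(35,61.8,49.2,101,3)])
E
```

```text
[ 35.          -2.31122594 154.65300088]
-> 64 50 64
[-0.13  0.56  0.  ] [-0.0002 -0.0002 -0.0445] |d|mm 5.8 deg 2.5
[-0.16  0.56  0.  ] [-0.0002 -0.0002 -0.0445] |d|mm 5.8 deg 2.5
[-0.18  0.55  0.  ] [-0.0002 -0.0002 -0.0445] |d|mm 5.8 deg 2.5
[-0.21  0.54  0.01] [-0.0002 -0.0002 -0.0445] |d|mm 5.8 deg 2.5
-> 60 54 78
[0.01 0.75 0.  ] [ 0.      0.     -0.0611] |d|mm 7.5 deg 3.5
[-0.04  0.75  0.  ] [ 0.      0.     -0.0611] |d|mm 7.5 deg 3.5
[-0.08  0.74  0.  ] [ 0.      0.     -0.0611] |d|mm 7.5 deg 3.5
[-0.13  0.74  0.  ] [ 0.      0.     -0.0611] |d|mm 7.5 deg 3.5
-> 60 53 90
[ 0.13  0.68 -0.  ] [ 0.      0.     -0.0524] |d|mm 6.9 deg 3.0
[ 0.1   0.68 -0.  ] [ 0.      0.     -0.0524] |d|mm 6.9 deg 3.0
[ 0.06  0.69 -0.  ] [ 0.      0.     -0.0524] |d|mm 6.9 deg 3.0
[ 0.03  0.69 -0.  ] [ 0.      0.     -0.0524] |d|mm 6.9 deg 3.0
-> 61.8 49.2 101
[0.25 0.9  0.  ] [ 0.     0.    -0.064] |d|mm 9.3 deg 3.7
[0.19 0.91 0.  ] [ 0.     0.    -0.064] |d|mm 9.3 deg 3.7
[0.14 0.92 0.  ] [ 0.     0.    -0.064] |d|mm 9.3 deg 3.7
```

apply_moves([
  {"gripper": 0, "delta_pos": [-0.13, 0.56, 0], "dr": [0, 0, -0.0445]},
  {"gripper": 0, "delta_pos": [-0.16, 0.56, 0], "dr": [0, 0, -0.0445]},
  {"gripper": 0, "delta_pos": [-0.18, 0.55, 0], "dr": [0, 0, -0.0445]},
  {"gripper": 0, "delta_pos": [-0.21, 0.54, 0], "dr": [0, 0, -0.0445]},
  {"gripper": 0, "delta_pos": [0.01, 0.75, 0], "dr": [0, 0, -0.0611]},
])

```text
t: 5.77
ee_pos: [581.3, 226.4, 174.9]
orientation: [0.651, 1.43, -0.06]
ft_force: [0.0, 0.3, -2.3]
width: 13.9
```

apply_moves([
  {"gripper": 0, "delta_pos": [-0.04, 0.75, 0], "dr": [0, 0, -0.0611]},
  {"gripper": 0, "delta_pos": [-0.08, 0.74, 0], "dr": [0, 0, -0.0611]},
  {"gripper": 0, "delta_pos": [-0.13, 0.74, 0], "dr": [0, 0, -0.0611]},
  {"gripper": 0, "delta_pos": [0.13, 0.68, 0], "dr": [0, 0, -0.0524]},
  {"gripper": 0, "delta_pos": [0.1, 0.68, 0], "dr": [0, 0, -0.0524]},
])

```text
t: 6.18
ee_pos: [597.3, 257.9, 185.2]
orientation: [0.441, 1.515, -0.285]
ft_force: [0.5, 0.6, -1.5]
width: 13.7
```

```bash
python3 - <<'E'
from h import *
rep(); segs([(35,60,53,90,2),(35,61.8,49.2,101,3)])
prof(-70,-15)
E
```

```text
t 6.18 c_pos [ 34.9  53.8 185.2] x [ 0.     0.102 -0.995] y [0.    0.995 0.102] z [ 1. -0.  0.] a 84.2 q [ 0.357  0.481  1.659  0.086  0.929 -0.798] F [ 0.5  0.6 -1.5] w 13.7
-> 60 53 90
[0.08 0.66 0.01] [-0.0002  0.0001 -0.051 ] |d|mm 6.6 deg 2.9
[0.04 0.66 0.01] [-0.0002  0.0001 -0.051 ] |d|mm 6.6 deg 2.9
-> 61.8 49.2 101
[0.25 0.9  0.  ] [ 0.     0.    -0.064] |d|mm 9.3 deg 3.7
[0.19 0.91 0.  ] [ 0.     0.    -0.064] |d|mm 9.3 deg 3.7
[0.14 0.92 0.  ] [ 0.     0.    -0.064] |d|mm 9.3 deg 3.7
40 293 y [-37.8  -6.7  30.6] x [-69. -15.] rgb [66. 59. 52.]
52 14 y [10.7 56.4 78.9] x [-70. -44.] rgb [76.  68.5 61.5]
64 69 y [56.6 58.7 60.6] x [-69. -16.] rgb [33. 38. 55.]
76 64 y [55.7 57.6 63.4] x [-69. -17.] rgb [33.5 38.  56. ]
88 70 y [54.7 58.8 64.3] x [-69. -15.] rgb [36. 40. 57.]
100 71 y [53.1 56.6 64. ] x [-69. -15.] rgb [36. 40. 57.]
112 73 y [52.7 57.6 63.3] x [-70. -15.] rgb [38. 42. 58.]
124 49 y [50.5 52.  54.5] x [-64. -16.] rgb [34. 39. 56.]
136 93 y [49.7 52.5 58.2] x [-63. -16.] rgb [34. 39. 57.]
148 66 y [49.6 52.  57.5] x [-63. -16.] rgb [35.5 40.5 57. ]
160 64 y [47.9 51.8 56.8] x [-63. -17.] rgb [36. 41. 57.]
172 68 y [47.7 52.1 55.2] x [-63. -15.] rgb [52.  53.5 57.5]
184 72 y [43.5 46.3 47.7] x [-63. -15.] rgb [32. 38. 55.]
196 74 y [42.4 44.4 46.6] x [-63. -16.] rgb [31. 38. 55.]
208 80 y [43.6 50.6 55.5] x [-65. -16.] rgb [133.  119.  152.5]
```

apply_moves([
  {"gripper": 0, "delta_pos": [0.08, 0.66, 0], "dr": [0, 0, -0.051]},
  {"gripper": 0, "delta_pos": [0.04, 0.66, 0], "dr": [0, 0, -0.051]},
  {"gripper": 0, "delta_pos": [0.25, 0.9, 0], "dr": [0, 0, -0.064]},
  {"gripper": 0, "delta_pos": [0.19, 0.91, 0], "dr": [0, 0, -0.064]},
  {"gripper": 0, "delta_pos": [0.14, 0.92, 0], "dr": [0, 0, -0.064]},
])

```text
t: 6.65
ee_pos: [615.0, 293.5, 177.0]
orientation: [0.217, 1.58, -0.513]
ft_force: [1.1, 0.1, -2.6]
width: 14.1
```

```bash
python3 - <<'E'
from h import *
rep(); prof(-70,-15)
E
```

```text
t 6.65 c_pos [ 34.8  93.5 177. ] x [-0.001 -0.19  -0.982] y [ 0.     0.982 -0.19 ] z [ 1.    -0.    -0.001] a 101.0 q [ 0.477  0.634  1.417 -0.117  1.248 -0.583] F [ 1.1  0.1 -2.6] w 14.1
40 285 y [-38.8  -7.9  32.9] x [-69. -15.] rgb [63. 57. 51.]
52 55 y [58.5 62.4 65.1] x [-70. -16.] rgb [34. 41. 61.]
64 79 y [60.3 63.9 67.2] x [-70. -16.] rgb [32. 40. 61.]
76 95 y [63.7 67.5 73.9] x [-69. -17.] rgb [33. 41. 62.]
88 80 y [66.7 71.1 81. ] x [-69. -15.] rgb [35. 41. 62.]
100 86 y [68.8 74.2 84.3] x [-69. -15.] rgb [35. 42. 62.]
112 88 y [72.1 77.1 89.8] x [-70. -16.] rgb [38.5 42.5 61. ]
124 69 y [73.6 75.8 78.4] x [-63. -16.] rgb [32. 39. 60.]
136 74 y [76.8 81.3 86. ] x [-63. -16.] rgb [34.  41.  61.5]
148 73 y [79.5 82.6 87.7] x [-63. -17.] rgb [34. 41. 61.]
160 74 y [80.6 84.4 89.2] x [-63. -15.] rgb [33. 40. 61.]
172 57 y [81.4 84.8 89.1] x [-63. -16.] rgb [32. 39. 60.]
184 75 y [83.9 86.8 89.3] x [-63. -16.] rgb [30. 38. 59.]
196 118 y [87.4 90.3 98.2] x [-64. -16.] rgb [29. 37. 57.]
```

apply_moves([
  {"gripper": 0, "delta_pos": [0.1, 0.05, 0], "dr": [0, 0, -0.01]},
  {"gripper": 0, "delta_pos": [0.1, 0.05, 0], "dr": [0, 0, -0.01]},
  {"gripper": 17, "delta_pos": [0, 0, 0], "dr": [0, 0, 0]},
  {"gripper": 20, "delta_pos": [0, 0, 0], "dr": [0, 0, 0]},
  {"gripper": 24, "delta_pos": [0, 0, 0], "dr": [0, 0, 0]},
])

```text
t: 7.12
ee_pos: [615.3, 293.2, 175.6]
orientation: [0.204, 1.583, -0.527]
ft_force: [0.8, -0.0, 0.1]
width: 20.1
```

apply_moves([
  {"gripper": 28, "delta_pos": [0, 0, 0], "dr": [0, 0, 0]},
  {"gripper": 32, "delta_pos": [0, 0, 0], "dr": [0, 0, 0]},
  {"gripper": 36, "delta_pos": [0, 0, 0], "dr": [0, 0, 0]},
  {"gripper": 40, "delta_pos": [0, 0, 0], "dr": [0, 0, 0]},
  {"gripper": 44, "delta_pos": [0, 0, 0], "dr": [0, 0, 0]},
])

```text
t: 7.53
ee_pos: [615.3, 293.9, 175.0]
orientation: [0.203, 1.583, -0.528]
ft_force: [-0.6, -0.0, -0.3]
width: 37.4
```

```bash
python3 - <<'E'
from h import *
rep(); prof(-70,-15)
E
```

```text
t 7.53 c_pos [ 34.9  94.  175. ] x [-0.001 -0.208 -0.978] y [ 0.     0.978 -0.208] z [ 1.    -0.    -0.001] a 102.0 q [ 0.482  0.644  1.407 -0.127  1.265 -0.576] F [-0.6 -0.  -0.3] w 37.4
40 288 y [-38.1  -4.8  32.7] x [-69. -15.] rgb [71. 65. 58.]
52 74 y [56.3 60.  62.4] x [-70. -16.] rgb [33.  40.5 61. ]
64 78 y [60.9 63.4 65.8] x [-69. -16.] rgb [32. 41. 64.]
76 98 y [64.  69.1 75.5] x [-69. -17.] rgb [34. 42. 65.]
88 85 y [69.3 73.8 79.9] x [-69. -15.] rgb [35. 43. 66.]
100 91 y [72.3 76.5 83. ] x [-69. -16.] rgb [35. 43. 65.]
112 82 y [74.9 79.5 84.1] x [-70. -16.] rgb [34.5 43.  64. ]
124 86 y [78.7 81.1 85.4] x [-65. -16.] rgb [32. 41. 63.]
136 82 y [82.7 87.6 92.5] x [-65. -17.] rgb [46.  50.5 65. ]
148 82 y [87.1 90.5 96.3] x [-63. -15.] rgb [40. 47. 65.]
160 79 y [88.1 93.2 97.9] x [-63. -15.] rgb [34. 42. 64.]
172 74 y [91.9 94.  96.7] x [-64. -16.] rgb [31. 39. 62.]
184 80 y [94.5 97.8 99.9] x [-64. -16.] rgb [30. 39. 62.]
196 36 y [ 98.6 100.6 105.4] x [-64. -16.] rgb [27.  36.  65.5]
```

```bash
python3 - <<'E'
from h import *
segs([(0,59.1,48.7,105.4,5)])
E
```

```text
-> 59.1 48.7 105.4
[-0.01  0.14 -0.7 ] [-0.     -0.0002 -0.0118] |d|mm 7.1 deg 0.7
[-0.01  0.14 -0.7 ] [-0.     -0.0002 -0.0118] |d|mm 7.1 deg 0.7
[-0.01  0.14 -0.7 ] [-0.     -0.0002 -0.0118] |d|mm 7.1 deg 0.7
[-0.02  0.14 -0.7 ] [-0.     -0.0002 -0.0118] |d|mm 7.1 deg 0.7
[-0.02  0.14 -0.7 ] [-0.     -0.0002 -0.0118] |d|mm 7.1 deg 0.7
```

apply_moves([
  {"gripper": 46, "delta_pos": [0, 0.14, -0.7], "dr": [0, 0, -0.0118]},
  {"gripper": 46, "delta_pos": [0, 0.14, -0.7], "dr": [0, 0, -0.0118]},
  {"gripper": 46, "delta_pos": [0, 0.14, -0.7], "dr": [0, 0, -0.0118]},
  {"gripper": 46, "delta_pos": [-0.02, 0.14, -0.7], "dr": [0, 0, -0.0118]},
  {"gripper": 46, "delta_pos": [-0.02, 0.14, -0.7], "dr": [0, 0, -0.0118]},
])

```text
t: 8.0
ee_pos: [586.2, 316.6, 173.6]
orientation: [0.155, 1.594, -0.574]
ft_force: [0.4, -1.0, -0.0]
width: 40.6
```

apply_moves([
  {"gripper": 36, "delta_pos": [0, 0, 0], "dr": [0, 0, 0]},
  {"gripper": 28, "delta_pos": [0, 0, 0], "dr": [0, 0, 0]},
  {"gripper": 20, "delta_pos": [0, 0, 0], "dr": [0, 0, 0]},
  {"gripper": 10, "delta_pos": [0, 0, 0], "dr": [0, 0, 0]},
  {"gripper": 0, "delta_pos": [0, 0, 0], "dr": [0, 0, 0]},
])

```text
t: 8.42
ee_pos: [587.3, 315.5, 173.7]
orientation: [0.157, 1.593, -0.574]
ft_force: [0.6, -0.1, -0.3]
width: 13.6
```

```bash
python3 - <<'E'
from h import *
rep(); d=prof(-70,-15); save(d,'s3.png',(200,60,440,240),3)
E
```

```text
t 8.42 c_pos [  0.2 100.8 173.7] x [-0.001 -0.265 -0.964] y [ 0.001  0.964 -0.265] z [ 1.    -0.001 -0.001] a 105.4 q [ 0.539  0.652  1.407 -0.147  1.315 -0.513] F [ 0.6 -0.1 -0.3] w 13.6
40 282 y [-37.8  -3.   31.2] x [-69. -15.] rgb [95. 87. 79.]
52 78 y [55.9 59.4 62.7] x [-70. -16.] rgb [32. 39. 59.]
64 76 y [59.8 62.7 64.4] x [-70. -16.] rgb [31. 38. 58.]
76 93 y [63.6 67.8 74.7] x [-69. -17.] rgb [33. 40. 60.]
88 90 y [67.1 72.7 77.9] x [-69. -15.] rgb [33. 41. 61.]
100 84 y [70.9 76.2 83.1] x [-69. -15.] rgb [33. 41. 63.]
112 74 y [74.6 78.4 88. ] x [-70. -16.] rgb [34. 42. 61.]
124 95 y [76.7 79.6 84.1] x [-65. -16.] rgb [31. 39. 59.]
136 87 y [80.7 85.7 90.4] x [-65. -17.] rgb [41. 47. 64.]
148 76 y [84.4 88.5 93.6] x [-63. -15.] rgb [33. 42. 63.]
160 86 y [86.6 90.8 96.5] x [-63. -15.] rgb [33.  41.5 62.5]
172 75 y [89.9 92.1 94.6] x [-64. -16.] rgb [30. 39. 59.]
184 87 y [93.  95.6 98.4] x [-64. -16.] rgb [29. 37. 58.]
196 40 y [ 96.3  98.1 103.4] x [-64. -16.] rgb [24. 33. 57.]
```

View pics/s3.png

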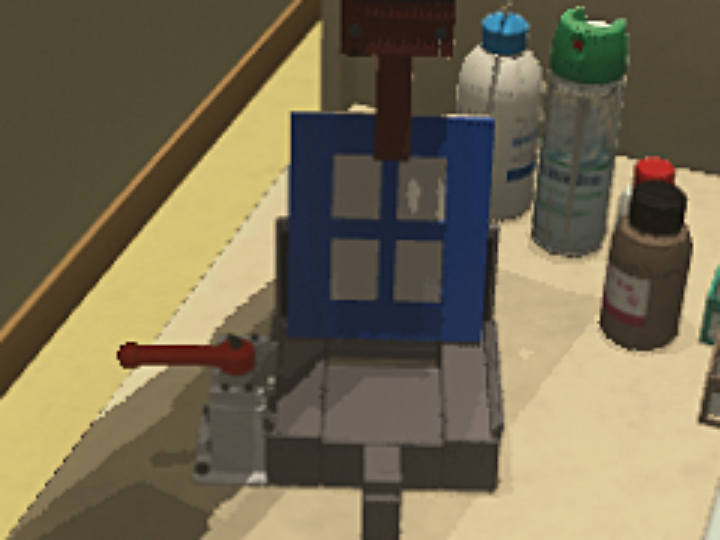

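The board stands on its edge, blue face to the camera, from (290,113) to (482,345). The finger grips its top middle at (392,140), and the lever is still open. Next I check the fins and lug against the cradle frame, using the first pictures.

```bash
python3 - <<'E'
from h import *
for n in('scene','top'):
    d=dict(np.load(n+'0.npz')); d['k1']=float(d['k1']); C=(cloud(d)-O)@RC; im=d['img'].astype(int)
    sel=lambda x0,x1,y0,y1,z0,z1:C[(C[...,0]>x0)&(C[...,0]<x1)&(C[...,1]>y0)&(C[...,1]<y1)&(C[...,2]>z0)&(C[...,2]<z1)]
    for nm,b in(('finL',(-90,-20,70,130,85,125)),('finR',(20,90,70,130,85,125)),('fintop',(-90,90,70,130,113,125)),('lug',(-30,30,-110,-77,30,60))):
        c=sel(*b); print(n,nm,len(c),np.percentile(c,[2,98],0).round(1).tolist() if len(c) else '')
print('cur'); segs([(0,59,79,105.4,3)])
kf=[]
def fromW(x,Wy,Wz,th,n):
    t=np.radians(th); return (x,Wy-14*np.sin(t),Wz-14*np.cos(t),th,n)
K=[fromW(0,72,75,105.4,3),fromW(0,-50,80,120,5),fromW(0,-62,56,128,2),fromW(0,-66,47,136,2),fromW(0,-70,46,150,4),fromW(0,-74,46,162,4)]
segs(K)
for k in K: 
    q,c=ik(bpose(*k[:4]),tool(k[3]),[.5,.8,1.3,-.3,1.7,-.5]); print(q.round(2),'%.3f'%c)
E
```

```text
scene finL 298 [[-73.5, 83.9, 85.7], [-42.0, 99.2, 118.8]]
scene finR 305 [[39.3, 84.3, 86.3], [71.8, 98.4, 119.4]]
scene fintop 145 [[-71.9, 90.0, 113.1], [70.8, 100.5, 119.9]]
scene lug 196 [[-15.6, -92.7, 30.9], [10.9, -77.1, 57.0]]
top finL 209 [[-73.7, 86.5, 87.1], [-41.2, 101.5, 118.7]]
top finR 222 [[38.2, 86.4, 86.2], [71.6, 102.5, 119.1]]
top fintop 168 [[-71.5, 91.8, 113.1], [70.2, 102.5, 119.7]]
top lug 98 [[-11.6, -91.0, 32.6], [10.9, -77.3, 54.4]]
cur
-> 59 79 105.4
[-0.99 -0.27 -0.01] [-0.0002 -0.0004 -0.0001] |d|mm 10.2 deg 0.0
[-0.99 -0.27 -0.01] [-0.0002 -0.0004 -0.0001] |d|mm 10.2 deg 0.0
[-0.99 -0.27 -0.01] [-0.0002 -0.0004 -0.0001] |d|mm 10.2 deg 0.0
-> 58.50266434072246 78.71778564481532 105.4
[-0.97 -0.28 -0.01] [-0.0002 -0.0004 -0.0001] |d|mm 10.1 deg 0.0
[-0.97 -0.28 -0.01] [-0.0002 -0.0004 -0.0001] |d|mm 10.1 deg 0.0
[-0.97 -0.28 -0.01] [-0.0002 -0.0004 -0.0001] |d|mm 10.1 deg 0.0
-> -62.124355652982146 87.0 120
[ 0.6  -1.71 -0.  ] [-0.    -0.    -0.051] |d|mm 18.1 deg 2.9
[ 0.69 -1.68 -0.  ] [-0.    -0.    -0.051] |d|mm 18.1 deg 2.9
[ 0.77 -1.64 -0.  ] [-0. 
[... 642 characters left out ...]
mm 7.7 deg 3.5
[0.05 0.76 0.  ] [ 0.     -0.     -0.0611] |d|mm 7.7 deg 3.5
[0.01 0.77 0.  ] [ 0.     -0.     -0.0611] |d|mm 7.7 deg 3.5
-> -78.32623792124926 59.31479122813215 162
[ 0.12  0.64 -0.  ] [ 0.      0.     -0.0524] |d|mm 6.5 deg 3.0
[ 0.09  0.65 -0.  ] [ 0.      0.     -0.0524] |d|mm 6.5 deg 3.0
[ 0.05  0.65 -0.  ] [ 0.      0.     -0.0524] |d|mm 6.5 deg 3.0
[ 0.02  0.65 -0.  ] [ 0.      0.     -0.0524] |d|mm 6.5 deg 3.0
[ 0.54  0.62  1.39 -0.15  1.36 -0.52] 0.000
[ 0.52  0.63  1.46 -0.28  1.51 -0.5 ] 0.000
[ 0.55  0.74  1.39 -0.33  1.59 -0.46] 0.000
[ 0.58  0.85  1.3  -0.37  1.71 -0.44] 0.000
[ 0.62  1.02  1.14 -0.45  1.93 -0.43] 0.000
[ 0.64  1.17  1.02 -0.53  2.11 -0.44] 0.000
```

apply_moves([
  {"gripper": 0, "delta_pos": [-0.97, -0.28, -0.01], "dr": [0, 0, 0]},
  {"gripper": 0, "delta_pos": [-0.97, -0.28, -0.01], "dr": [0, 0, 0]},
  {"gripper": 0, "delta_pos": [-0.97, -0.28, -0.01], "dr": [0, 0, 0]},
  {"gripper": 0, "delta_pos": [0.6, -1.71, 0], "dr": [0, 0, -0.051]},
  {"gripper": 0, "delta_pos": [0.69, -1.68, 0], "dr": [0, 0, -0.051]},
])

```text
t: 8.88
ee_pos: [571.4, 283.4, 204.2]
orientation: [0.077, 1.605, -0.652]
ft_force: [-0.5, -0.4, -2.2]
width: 14.0
```

apply_moves([
  {"gripper": 0, "delta_pos": [0.77, -1.64, 0], "dr": [0, 0, -0.051]},
  {"gripper": 0, "delta_pos": [0.85, -1.6, 0], "dr": [0, 0, -0.051]},
  {"gripper": 0, "delta_pos": [0.94, -1.55, 0], "dr": [0, 0, -0.051]},
  {"gripper": 0, "delta_pos": [0, 0, 0], "dr": [0, 0, 0]},
  {"gripper": 0, "delta_pos": [0, 0, 0], "dr": [0, 0, 0]},
])

```text
t: 9.3
ee_pos: [546.6, 235.2, 198.3]
orientation: [-0.046, 1.624, -0.769]
ft_force: [0.0, 0.2, -1.0]
width: 14.1
```

```bash
python3 - <<'E'
from h import *
rep()
for n in('scene','top'):
    d=cam(n); C=(cloud(d)-O)@RC; hsv=cv2.cvtColor(d['img'],cv2.COLOR_RGB2HSV)
    m=(hsv[...,0]>100)&(hsv[...,0]<130)&(hsv[...,1]>110)&(C[...,2]>60)&(C[...,2]<260)&(abs(C[...,0])<90)&(abs(C[...,1])<150)
    c=C[m]; print(n,len(c))
    for z in range(80,240,20):
        s=c[abs(c[:,2]-z)<6]
        if len(s)>5: print(z,len(s),'x',np.percentile(s[:,0],[1,99]).round(1),'y',np.median(s[:,1]).round(1))
    print(np.percentile(c,[1,99],0).round(1) if len(c) else '')
E
```

```text
t 9.30 c_pos [ -0.3  10.7 198.3] x [-0.001 -0.498 -0.867] y [ 0.     0.867 -0.498] z [ 1.    -0.001 -0.001] a 119.9 q [ 0.525  0.633  1.454 -0.277  1.506 -0.499] F [ 0.   0.2 -1. ] w 14.1
scene 4041
100 558 x [-65.3  60.7] y -55.0
120 292 x [-65.8  62.6] y -43.8
140 282 x [-64.5  61.6] y -32.1
160 413 x [-64.9  62.1] y -21.5
180 274 x [-64.3  63. ] y -9.4
200 365 x [-64.3  62. ] y 2.8
220 171 x [-63.5  62.9] y 11.2
[[-64.9 -61.4  89.2]
 [ 62.3  12.9 218. ]]
top 482
100 53 x [36.2 63. ] y -54.0
120 53 x [40.8 62.5] y -42.1
140 51 x [44.1 62.8] y -30.5
160 43 x [46.4 62.1] y -19.4
180 49 x [47.8 63.8] y -8.1
200 42 x [37.4 63.1] y 1.9
[[ 38.  -59.7  89.1]
 [ 63.4   3.1 200.2]]
```

```bash
cat >> h.py <<'E'
def fromW(x,Wy,Wz,th,n):
    t=np.radians(th); return (x,Wy-14*np.sin(t),Wz-14*np.cos(t),th,n)
E
python3 - <<'E'
from h import *
segs([fromW(-.3,-60,58,128,3),fromW(-.3,-65,47,136,2)])
E
```

```text
-> -71.03215055049411 66.61926065455921 128
[ 0.86  0.66 -0.01] [-0.0001 -0.0001 -0.0476] |d|mm 10.9 deg 2.7
[ 0.83  0.7  -0.01] [-0.0001 -0.0001 -0.0476] |d|mm 10.9 deg 2.7
[ 0.79  0.74 -0.01] [-0.0001 -0.0001 -0.0476] |d|mm 10.9 deg 2.7
-> -74.72521718642597 57.07075720474111 136
[0.6  1.06 0.  ] [-0.      0.     -0.0698] |d|mm 12.2 deg 4.0
[0.53 1.1  0.  ] [-0.      0.     -0.0698] |d|mm 12.2 deg 4.0
```

apply_moves([
  {"gripper": 0, "delta_pos": [0.86, 0.66, -0.01], "dr": [0, 0, -0.0476]},
  {"gripper": 0, "delta_pos": [0.83, 0.7, -0.01], "dr": [0, 0, -0.0476]},
  {"gripper": 0, "delta_pos": [0.79, 0.74, -0.01], "dr": [0, 0, -0.0476]},
  {"gripper": 0, "delta_pos": [0.6, 1.06, 0], "dr": [0, 0, -0.0698]},
  {"gripper": 0, "delta_pos": [0.53, 1.1, 0], "dr": [0, 0, -0.0698]},
])

```text
t: 9.82
ee_pos: [552.9, 248.0, 143.7]
orientation: [-0.281, 1.636, -0.985]
ft_force: [0.5, -0.3, -1.7]
width: 13.9
```

```bash
python3 - <<'E'
from h import *
rep(); segs([fromW(-.3,-70,46.5,150,5),fromW(-.3,-74,46.5,163,5)])
E
```

```text
t 9.82 c_pos [ -0.3  25.  143.7] x [ 0.    -0.721 -0.693] y [ 0.001  0.693 -0.721] z [ 1.    -0.001  0.001] a 136.1 q [ 0.582  0.851  1.3   -0.373  1.713 -0.436] F [ 0.5 -0.3 -1.7] w 13.9
-> -77.0 58.624355652982146 150
[0.12 0.58 0.  ] [-0.0002 -0.     -0.0484] |d|mm 5.9 deg 2.8
[0.09 0.59 0.  ] [-0.0002 -0.     -0.0484] |d|mm 5.9 deg 2.8
[0.06 0.59 0.  ] [-0.0002 -0.     -0.0484] |d|mm 5.9 deg 2.8
[0.04 0.59 0.  ] [-0.0002 -0.     -0.0484] |d|mm 5.9 deg 2.8
[0.01 0.59 0.  ] [-0.0002 -0.     -0.0484] |d|mm 5.9 deg 2.8
-> -78.09320386611832 59.8882665834825 163
[ 0.11  0.56 -0.  ] [ 0.     -0.     -0.0454] |d|mm 5.7 deg 2.6
[ 0.08  0.56 -0.  ] [ 0.     -0.     -0.0454] |d|mm 5.7 deg 2.6
[ 0.05  0.56 -0.  ] [ 0.     -0.     -0.0454] |d|mm 5.7 deg 2.6
[ 0.03  0.57 -0.  ] [ 0.     -0.     -0.0454] |d|mm 5.7 deg 2.6
[ 0.    0.57 -0.  ] [ 0.     -0.     -0.0454] |d|mm 5.7 deg 2.6
```

apply_moves([
  {"gripper": 0, "delta_pos": [0.12, 0.58, 0], "dr": [0, 0, -0.0484]},
  {"gripper": 0, "delta_pos": [0.09, 0.59, 0], "dr": [0, 0, -0.0484]},
  {"gripper": 0, "delta_pos": [0.06, 0.59, 0], "dr": [0, 0, -0.0484]},
  {"gripper": 0, "delta_pos": [0.04, 0.59, 0], "dr": [0, 0, -0.0484]},
  {"gripper": 0, "delta_pos": [0.01, 0.59, 0], "dr": [0, 0, -0.0484]},
])

```text
t: 10.23
ee_pos: [559.7, 262.3, 117.8]
orientation: [-0.488, 1.628, -1.165]
ft_force: [0.6, 0.8, -2.9]
width: 13.9
```

apply_moves([
  {"gripper": 0, "delta_pos": [0.11, 0.56, 0], "dr": [0, 0, -0.0454]},
  {"gripper": 0, "delta_pos": [0.08, 0.56, 0], "dr": [0, 0, -0.0454]},
  {"gripper": 0, "delta_pos": [0.05, 0.56, 0], "dr": [0, 0, -0.0454]},
  {"gripper": 0, "delta_pos": [0.03, 0.57, 0], "dr": [0, 0, -0.0454]},
  {"gripper": 0, "delta_pos": [0, 0.57, 0], "dr": [0, 0, -0.0454]},
])

```text
t: 10.65
ee_pos: [563.8, 270.5, 90.9]
orientation: [-0.686, 1.603, -1.331]
ft_force: [-0.2, 0.1, -1.9]
width: 13.7
```

```bash
cat >> h.py <<'E'
def blue(n='scene'):
    d=cam(n); C=(cloud(d)-O)@RC; hsv=cv2.cvtColor(d['img'],cv2.COLOR_RGB2HSV)
    m=(hsv[...,0]>100)&(hsv[...,0]<130)&(hsv[...,1]>110)&(C[...,2]>40)&(C[...,2]<260)&(abs(C[...,0])<90)&(abs(C[...,1])<150)
    c=C[m]; print(n,len(c))
    for y in range(-80,85,20):
        s=c[abs(c[:,1]-y)<6]
        if len(s)>5: print('y',y,len(s),'x',np.percentile(s[:,0],[1,99]).round(1),'z',np.median(s[:,2]).round(1))
    if len(c): print(np.percentile(c,[1,99],0).round(1))
    return d
E
python3 - <<'E'
from h import *
rep(); d=blue(); save(d,'s4.png',(200,60,440,240),3)
E
```

```text
t 10.65 c_pos [-0.7 50.  90.9] x [-0.    -0.956 -0.293] y [-0.     0.293 -0.956] z [ 1. -0. -0.] a 163.0 q [ 0.638  1.185  1.006 -0.532  2.122 -0.446] F [-0.2  0.1 -1.9] w 13.7
scene 3204
y -80 193 x [-66.2  60.4] z 60.4
y -60 382 x [-65.4  62.2] z 65.1
y -40 204 x [-66.5  62.7] z 71.4
y -20 207 x [-65.7  61.1] z 77.6
y 0 256 x [-66.4  61.6] z 83.4
y 20 191 x [-65.8  66.6] z 90.3
y 40 250 x [-65.1  62.1] z 96.5
y 60 250 x [-64.   62.6] z 102.6
y 80 18 x [-69.3  68.9] z 69.2
[[-66.4 -78.6  58.4]
 [ 62.4  65.5 104.4]]
```

View pics/s4.png

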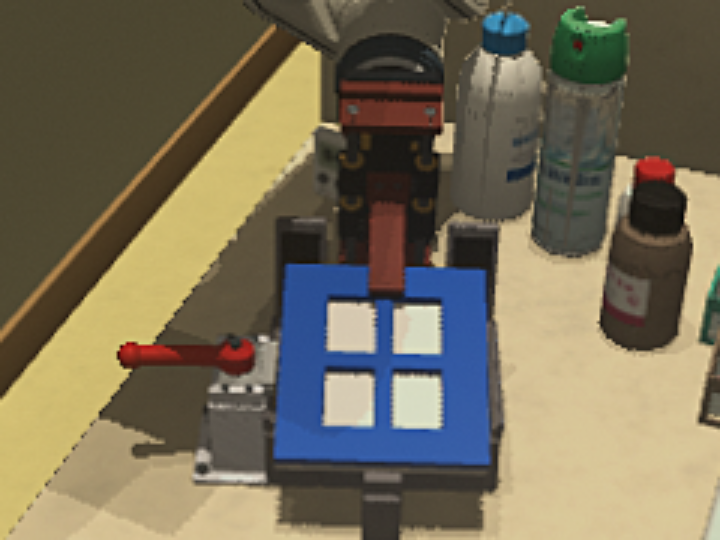

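The board is held at 17° with the blue face up, from (285,265) to (490,465), between the rails. Its centre in x is about -1.8 and the cradle's about -1.1. I'll open with the lower finger staying underneath, then steepen the tool.

apply_moves([
  {"gripper": 24, "delta_pos": [0, -0.1, 0], "dr": [0, 0, 0]},
  {"gripper": 34, "delta_pos": [0, -0.45, 0], "dr": [0, 0, 0]},
  {"gripper": 44, "delta_pos": [0, -0.45, 0], "dr": [0, 0, 0]},
  {"gripper": 54, "delta_pos": [0, -0.45, 0], "dr": [0, 0, 0]},
  {"gripper": 62, "delta_pos": [0, -0.45, 0], "dr": [0, 0, 0]},
])

```text
t: 11.12
ee_pos: [560.9, 264.4, 110.7]
orientation: [-0.685, 1.603, -1.331]
ft_force: [0.3, 0.5, -0.5]
width: 44.0
```

```bash
python3 - <<'E'
from h import *
rep(); blue()
E
```

```text
t 11.12 c_pos [ -0.5  43.3 110.7] x [-0.001 -0.956 -0.293] y [ 0.     0.293 -0.956] z [ 1.    -0.001 -0.   ] a 162.9 q [ 0.634  1.15   1.035 -0.536  2.125 -0.452] F [ 0.3  0.5 -0.5] w 44.0
scene 3460
y -80 144 x [-65.7  60.6] z 54.1
y -60 421 x [-65.7  60.8] z 60.2
y -40 221 x [-66.4  64.9] z 68.5
y -20 227 x [-66.9  61.3] z 77.6
y 0 248 x [-65.7  63.8] z 85.2
y 20 208 x [-65.7  66.6] z 94.3
y 40 357 x [-63.8  61.5] z 103.7
y 60 199 x [-62.1  60.1] z 110.4
y 80 27 x [-69.3  68.9] z 74.1
[[-66.4 -77.3  52. ]
 [ 64.8  79.2 112.1]]
```

```bash
python3 - <<'E'
from h import *
plan(c2w((-.8,42,104)),tool(126),8)
E
```

```text
[ 0.04  0.09 -0.01] [-0.0001 -0.0001  0.0806] |d|mm 1.0 deg 4.6
[ 0.05  0.08 -0.01] [-0.0001 -0.0001  0.0806] |d|mm 1.0 deg 4.6
[ 0.06  0.08 -0.01] [-0.0001 -0.0001  0.0806] |d|mm 1.0 deg 4.6
[ 0.06  0.07 -0.01] [-0.0001 -0.0001  0.0806] |d|mm 1.0 deg 4.6
[ 0.07  0.07 -0.01] [-0.0001 -0.0001  0.0806] |d|mm 1.0 deg 4.6
[ 0.07  0.06 -0.01] [-0.0001 -0.0001  0.0806] |d|mm 1.0 deg 4.6
[ 0.08  0.05 -0.01] [-0.0001 -0.0001  0.0806] |d|mm 1.0 deg 4.6
[ 0.08  0.05 -0.01] [-0.0001 -0.0001  0.0806] |d|mm 1.0 deg 4.6
```

apply_moves([
  {"gripper": 68, "delta_pos": [0, 0, 0], "dr": [0, 0, 0.02]},
  {"gripper": 68, "delta_pos": [0, 0.05, 0], "dr": [0, 0, 0.06]},
  {"gripper": 68, "delta_pos": [0.05, 0.08, 0], "dr": [0, 0, 0.08]},
  {"gripper": 68, "delta_pos": [0.06, 0.08, -0.01], "dr": [0, 0, 0.08]},
  {"gripper": 68, "delta_pos": [0.06, 0.07, -0.01], "dr": [0, 0, 0.08]},
])

```text
t: 11.58
ee_pos: [560.3, 264.6, 106.0]
orientation: [-0.404, 1.634, -1.093]
ft_force: [0.3, 0.5, -1.9]
width: 60.0
```

apply_moves([
  {"gripper": 68, "delta_pos": [0.07, 0.07, -0.01], "dr": [0, 0, 0.08]},
  {"gripper": 68, "delta_pos": [0.07, 0.06, -0.01], "dr": [0, 0, 0.08]},
  {"gripper": 68, "delta_pos": [0.08, 0.05, 0], "dr": [0, 0, 0.08]},
  {"gripper": 68, "delta_pos": [0.08, 0.05, 0], "dr": [0, 0, 0.08]},
  {"gripper": 68, "delta_pos": [0.05, 0.05, 0], "dr": [0, 0, 0.08]},
])

```text
t: 12.0
ee_pos: [560.0, 264.2, 102.2]
orientation: [-0.068, 1.626, -0.79]
ft_force: [0.1, -0.1, -0.4]
width: 59.6
```

```bash
python3 - <<'E'
from h import *
rep(); d=blue(); save(d,'s5.png',(200,60,440,240),3)
E
```

```text
t 12.00 c_pos [ -1.2  42.6 102.2] x [-0.    -0.522 -0.853] y [ 0.001  0.853 -0.522] z [ 1.    -0.001  0.   ] a 121.5 q [ 0.555  0.795  1.402 -0.28   1.43  -0.442] F [ 0.1 -0.1 -0.4] w 59.6
scene 2895
y -80 123 x [-66.   58.9] z 54.0
y -60 405 x [-65.8  60.8] z 59.1
y -40 199 x [-66.6  61.5] z 65.9
y -20 207 x [-67.4  61.4] z 73.2
y 0 271 x [-66.5  61.7] z 79.7
y 20 155 x [-63.9  66.5] z 87.3
y 40 174 x [-56.5  60.4] z 94.8
y 60 161 x [-64.   60.7] z 101.4
y 80 12 x [64.6 66.4] z 74.3
[[-66.3 -77.3  51.9]
 [ 62.   63.7 103. ]]
```

View pics/s5.png

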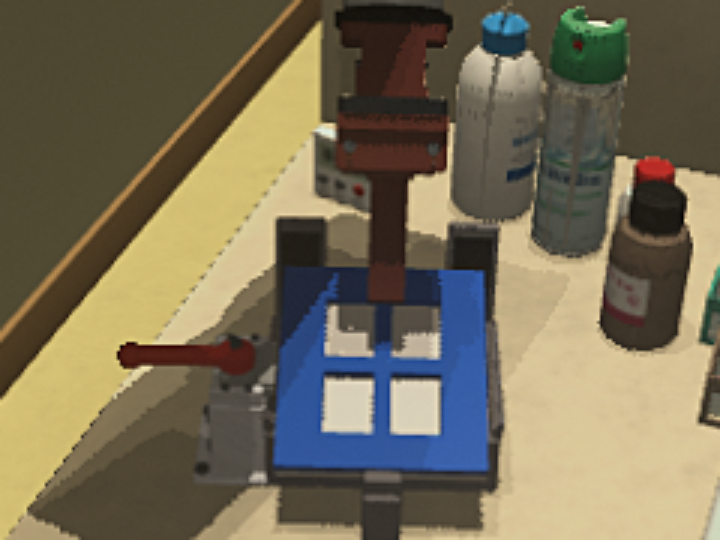

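The board rests tilted at 19° on the lower finger, from (285,270) to (485,470), with the tool steep and central between the fins. Lowering it slowly.

apply_moves([
  {"gripper": 68, "delta_pos": [0.38, 0.28, 0], "dr": [0, 0, 0]},
  {"gripper": 68, "delta_pos": [0.38, 0.28, 0], "dr": [0, 0, 0]},
  {"gripper": 68, "delta_pos": [0.38, 0.28, 0], "dr": [0, 0, 0]},
  {"gripper": 68, "delta_pos": [0.38, 0.28, 0], "dr": [0, 0, 0]},
  {"gripper": 68, "delta_pos": [0.38, 0.28, 0], "dr": [0, 0, 0]},
])

```text
t: 12.47
ee_pos: [561.7, 267.6, 76.7]
orientation: [-0.073, 1.626, -0.792]
ft_force: [2.5, 6.0, 0.2]
width: 60.0
```

```bash
python3 - <<'E'
from h import *
rep(); blue()
E
```

```text
t 12.47 c_pos [-1.2 46.5 76.7] x [ 0.    -0.525 -0.851] y [-0.001  0.851 -0.525] z [ 1.     0.001 -0.   ] a 121.7 q [ 0.559  0.834  1.394 -0.281  1.405 -0.432] F [2.5 6.  0.2] w 60.0
scene 2602
y -80 136 x [-64.5  59. ] z 54.6
y -60 347 x [-66.5  61.1] z 56.8
y -40 168 x [-66.7  61.7] z 59.9
y -20 165 x [-67.4  61.1] z 63.1
y 0 265 x [-66.8  60.9] z 66.3
y 20 134 x [-63.1  61.5] z 69.6
y 40 124 x [-64.9  61.4] z 73.0
y 60 182 x [-63.9  60.4] z 75.9
y 80 11 x [63.8 65.3] z 59.5
[[-66.3 -77.6  52.6]
 [ 61.7  69.6  78.4]]
```

apply_moves([
  {"gripper": 68, "delta_pos": [0.25, 0.35, 0], "dr": [0, 0, 0]},
  {"gripper": 68, "delta_pos": [0.35, 0.35, 0], "dr": [0, 0, 0]},
  {"gripper": 68, "delta_pos": [0.35, 0.35, 0], "dr": [0, 0, 0]},
  {"gripper": 68, "delta_pos": [0.35, 0.35, 0], "dr": [0, 0, 0]},
  {"gripper": 68, "delta_pos": [0.35, 0.35, 0], "dr": [0, 0, 0]},
])

```text
t: 12.93
ee_pos: [563.0, 270.7, 53.6]
orientation: [-0.075, 1.628, -0.796]
ft_force: [0.0, 0.3, -0.4]
width: 59.7
```

```bash
python3 - <<'E'
from h import *
rep(); d=blue(); save(d,'s6.png',(200,60,440,240),3)
E
```

```text
t 12.93 c_pos [-1.5 49.8 53.6] x [-0.002 -0.529 -0.849] y [-0.     0.849 -0.529] z [ 1.    -0.    -0.002] a 121.9 q [ 0.561  0.869  1.385 -0.281  1.385 -0.423] F [ 0.   0.3 -0.4] w 59.7
scene 2146
y -80 105 x [-64.6  58.5] z 59.8
y -60 296 x [-65.5  60.5] z 60.0
y -40 150 x [-66.4  64.9] z 59.9
y -20 130 x [-67.   60.6] z 60.0
y 0 238 x [-66.6  61.3] z 59.8
y 20 110 x [-62.2  60.1] z 59.9
y 40 83 x [-65.2  63.7] z 60.3
y 60 118 x [-66.   61.1] z 60.1
y 80 11 x [-63.4  63.3] z 57.7
[[-66.3 -77.2  56. ]
 [ 61.5  72.6  62.5]]
```

View pics/s6.png

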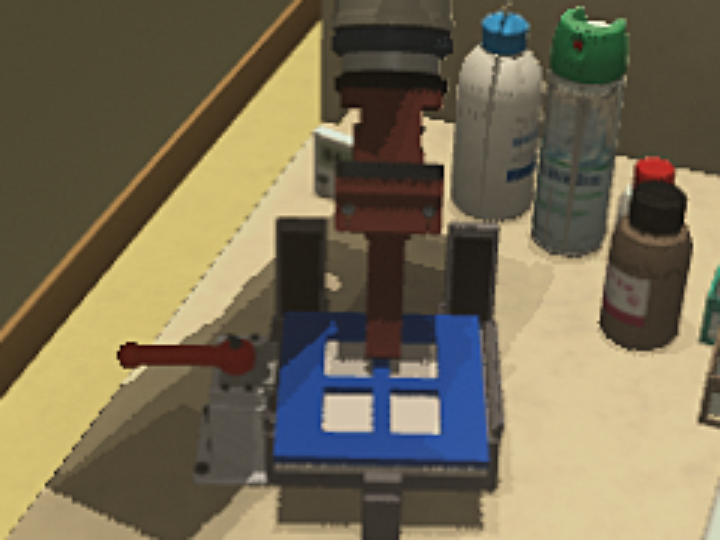

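The board lies flat, blue face up, from (275,315) to (490,465). Its top reads 59.8–60.3 along its length, and its centre is about 1.3 mm off in x and -2.3 mm in y from the cradle's. Withdrawing the fingers.

apply_moves([
  {"gripper": 68, "delta_pos": [-1.0, 0, 0], "dr": [0, 0, 0]},
  {"gripper": 68, "delta_pos": [-1.5, 0, 0], "dr": [0, 0, 0]},
  {"gripper": 68, "delta_pos": [-2.0, 0, 0], "dr": [0, 0, 0]},
  {"gripper": 68, "delta_pos": [-2.5, 0, 0], "dr": [0, 0, 0]},
  {"gripper": 68, "delta_pos": [-2.5, 0, 0], "dr": [0, 0, 0]},
])

```text
t: 13.4
ee_pos: [586.1, 316.2, 137.2]
orientation: [-0.074, 1.627, -0.795]
ft_force: [-0.9, -0.3, -0.4]
width: 59.8
```

```bash
python3 - <<'E'
from h import *
rep(); blue()
p1=c2w((-1,90,215)); plan(p1,tool(90),7); p2=c2w((-137,-46,210)); plan(p2,tool(90),5,p1,tool(90)); print(ik(c2w((-137,-46,76)),tool(90),[.3,.4,1.9,0,1,-.8]),ik(c2w((-122,45,76)),tool(90),[.3,.4,1.9,0,1,-.8]))
E
```

```text
t 13.40 c_pos [ -1.1 100.8 137.2] x [-0.001 -0.527 -0.85 ] y [ 0.     0.85  -0.527] z [ 1.    -0.001 -0.001] a 121.8 q [ 0.594  0.825  1.247 -0.261  1.566 -0.445] F [-0.9 -0.3 -0.4] w 59.8
scene 2449
y -80 98 x [-64.7  60.3] z 60.2
y -60 298 x [-65.7  60.8] z 59.9
y -40 146 x [-66.6  63.3] z 59.9
y -20 133 x [-67.   60.5] z 59.8
y 0 241 x [-66.6  61.2] z 59.8
y 20 124 x [-67.8  60.3] z 60.0
y 40 126 x [-67.1  62.9] z 60.0
y 60 214 x [-59.6  59.7] z 60.2
y 80 18 x [-46.3  63.2] z 58.2
[[-66.6 -76.7  55.9]
 [ 61.6  73.1  62.8]]
[-0.78 -0.73 -0.01] [-0.0001  0.0004  0.0783] |d|mm 10.7 deg 4.5
[-0.83 -0.66 -0.01] [-0.0001  0.0004  0.0783] |d|mm 10.7 deg 4.5
[-0.88 -0.6  -0.01] [-0.0001  0.0004  0.0783] |d|mm 10.7 deg 4.5
[-0.93 -0.53 -0.01] [-0.0001  0.0004  0.0783] |d|mm 10.7 deg 4.5
[-0.96 -0.45 -0.01] [-0.0001  0.0004  0.0783] |d|mm 10.7 deg 4.5
[-1.   -0.38 -0.01] [-0.0001  0.0004  0.0783] |d|mm 10.7 deg 4.5
[-1.02 -0.3  -0.01] [-0.0001  0.0004  0.0783] |d|mm 10.7 deg 4.5
[ 0.1  -2.72 -2.72] [0. 0. 0.] |d|mm 38.5 deg 0.0
[ 0.1  -2.72 -2.72] [0. 0. 0.] |d|mm 38.5 deg 0.0
[ 0.1  -2.72 -2.72] [0. 0. 0.] |d|mm 38.5 deg 0.0
[ 0.1  -2.72 -2.72] [0. 0. 0.] |d|mm 38.5 deg 0.0
[ 0.1  -2.72 -2.72] [0. 0. 0.] |d|mm 38.5 deg 0.0
(array([ 5.26461621e-01,  4.59061260e-01,  2.06179052e+00,  3.52374651e-15,
        6.20740875e-01, -5.80077125e-01]), np.float64(7.85959725070499e-28)) (array([ 5.93852092e-01,  5.47337017e-01,  1.87353447e+00,  7.87032326e-16,
        7.20721165e-01, -5.12686654e-01]), np.float64(7.094554932807941e-28))
```

apply_moves([
  {"gripper": 68, "delta_pos": [-1.1, -0.5, 0], "dr": [0, 0, 0.0783]},
  {"gripper": 50, "delta_pos": [-1.1, -0.5, 0], "dr": [0, 0, 0.0783]},
  {"gripper": 30, "delta_pos": [-1.1, -0.4, 0], "dr": [0, 0, 0.0783]},
  {"gripper": 10, "delta_pos": [-1.1, -0.4, 0], "dr": [0, 0, 0.0783]},
  {"gripper": 0, "delta_pos": [-1.0, -0.4, 0], "dr": [0, 0, 0.0783]},
])

```text
t: 13.87
ee_pos: [586.9, 317.1, 195.6]
orientation: [0.243, 1.573, -0.488]
ft_force: [0.2, -0.3, -0.2]
width: 36.4
```

apply_moves([
  {"gripper": 0, "delta_pos": [-1.0, -0.4, -1.5], "dr": [0, 0, 0.0783]},
  {"gripper": 0, "delta_pos": [-1.0, -0.3, -1.5], "dr": [0, 0, 0.0783]},
  {"gripper": 0, "delta_pos": [0, -2.7, -2.7], "dr": [0, 0, 0]},
  {"gripper": 0, "delta_pos": [0, -2.7, -2.7], "dr": [0, 0, 0]},
  {"gripper": 0, "delta_pos": [0, -2.7, -2.7], "dr": [0, 0, 0]},
])

```text
t: 14.28
ee_pos: [447.6, 289.1, 216.0]
orientation: [0.361, 1.541, -0.369]
ft_force: [-0.3, 0.7, -0.4]
width: 2.8
```

```bash
python3 - <<'E'
from h import *
rep(); plan(c2w((-137,-48,200)),tool(90),3)
d=cam('scene'); hsv=cv2.cvtColor(d['img'],cv2.COLOR_RGB2HSV); C=(cloud(d)-O)@RC
m=(hsv[...,1]>140)&((hsv[...,0]<6)|(hsv[...,0]>174))&(C[...,2]>60)&(C[...,2]<100)&(C[...,0]<-70)&(C[...,0]>-190)&(abs(C[...,1])<90)
c=C[m]; print(len(c)); 
for x in range(-170,-80,10):
    s=c[abs(c[:,0]-x)<4]; 
    if len(s)>2: print(x,s.mean(0).round(1))
E
```

```text
t 14.28 c_pos [-112.9   14.6  216. ] x [-0.    -0.006 -1.   ] y [ 0.001  1.    -0.006] z [ 1.    -0.001 -0.   ] a 90.3 q [ 0.553  0.31   1.843 -0.003  0.994 -0.551] F [-0.3  0.7 -0.4] w 2.8
[ 0.55 -2.08 -0.8 ] [-0.0003 -0.      0.0019] |d|mm 23.0 deg 0.1
[ 0.54 -2.09 -0.8 ] [-0.0003 -0.      0.0019] |d|mm 23.0 deg 0.1
[ 0.54 -2.09 -0.8 ] [-0.0003 -0.      0.0019] |d|mm 23.0 deg 0.1
279
-160 [-159.5  -17.3   89.5]
-150 [-149.8  -14.    87.5]
-140 [-139.8  -12.2   86.3]
-130 [-130.5  -10.1   85.5]
-120 [-119.8   -8.6   84.7]
-110 [-110.2   -6.5   82.2]
-100 [-99.3  -7.9  79.7]
-90 [-89.8  -7.7  80.2]
```

apply_moves([
  {"gripper": 0, "delta_pos": [0, -2.1, -0.8], "dr": [0, 0, 0.004]},
  {"gripper": 0, "delta_pos": [0, -2.1, -0.8], "dr": [0, 0, 0]},
  {"gripper": 0, "delta_pos": [1.0, -2.1, -0.8], "dr": [0, 0, 0]},
  {"gripper": 0, "delta_pos": [3.0, 0, 0], "dr": [0, 0, 0]},
  {"gripper": 0, "delta_pos": [3.5, 0, 0], "dr": [0, 0, 0]},
])

```text
t: 14.75
ee_pos: [400.3, 244.7, 142.3]
orientation: [0.366, 1.537, -0.363]
ft_force: [0.4, 0.5, 0.3]
width: 0.4
```

apply_moves([
  {"gripper": 0, "delta_pos": [2.5, 0, 0], "dr": [0, 0, 0]},
  {"gripper": 0, "delta_pos": [2.0, 0, 0], "dr": [0, 0, 0]},
  {"gripper": 0, "delta_pos": [1.5, 0, 0], "dr": [0, 0, 0]},
  {"gripper": 0, "delta_pos": [0.4, 0, 0], "dr": [0, 0, 0]},
  {"gripper": 0, "delta_pos": [0, 0, 0], "dr": [0, 0, 0]},
])

```text
t: 15.17
ee_pos: [398.7, 243.9, 75.8]
orientation: [0.361, 1.543, -0.367]
ft_force: [0.8, 0.2, -0.1]
width: 0.4
```

```bash
python3 - <<'E'
from h import *
rep(); p=w2c(cur()[0])[:2]; prev=p
for al in list(range(192,100,-6))+[100]:
    a=np.radians(al); h=6.5+13.5*abs(np.cos(a))+10*abs(np.sin(a))*.9
    F=np.array([-95,0])+50*np.array([np.cos(a),np.sin(a)])+min(h,19)*np.array([-np.sin(a),np.cos(a)])
    print(al,F.round(1),'dy,dz cm',((F-prev)[::-1]/10).round(2)); prev=F
E
```

```text
t 15.17 c_pos [-136.4  -47.7   75.8] x [-0.002 -0.004 -1.   ] y [ 0.     1.    -0.004] z [ 1.    -0.    -0.002] a 90.2 q [ 5.240e-01  4.600e-01  2.062e+00 -2.000e-03  6.250e-01 -5.810e-01] F [ 0.8  0.2 -0.1] w 0.4
192 [-140.  -29.] dy,dz cm [ 1.87 -0.36]
186 [-142.7  -24.1] dy,dz cm [ 0.49 -0.28]
180 [-145.  -19.] dy,dz cm [ 0.51 -0.23]
174 [-146.7  -13.7] dy,dz cm [ 0.53 -0.17]
168 [-147.9   -8.2] dy,dz cm [ 0.55 -0.11]
162 [-148.4   -2.6] dy,dz cm [ 0.56 -0.06]
156 [-148.4    3. ] dy,dz cm [0.56 0.  ]
150 [-147.8    8.5] dy,dz cm [0.56 0.06]
144 [-146.6   14. ] dy,dz cm [0.55 0.12]
138 [-144.9   19.3] dy,dz cm [0.53 0.17]
132 [-142.6   24.4] dy,dz cm [0.51 0.23]
126 [-139.8   29.3] dy,dz cm [0.48 0.28]
120 [-136.5   33.8] dy,dz cm [0.45 0.33]
114 [-132.7   37.9] dy,dz cm [0.41 0.38]
108 [-128.5   41.7] dy,dz cm [0.37 0.42]
102 [-123.1   45.1] dy,dz cm [0.35 0.54]
100 [-121.1   46.2] dy,dz cm [0.1 0.2]
```

apply_moves([
  {"gripper": 0, "delta_pos": [0, 0.9, -0.2], "dr": [0, 0, 0]},
  {"gripper": 0, "delta_pos": [0, 0.9, -0.2], "dr": [0, 0, 0]},
  {"gripper": 0, "delta_pos": [0, 0.5, -0.28], "dr": [0, 0, 0]},
  {"gripper": 0, "delta_pos": [0, 0.5, -0.23], "dr": [0, 0, 0]},
  {"gripper": 0, "delta_pos": [0, 0.53, -0.17], "dr": [0, 0, 0]},
])

```text
t: 15.58
ee_pos: [404.9, 279.6, 76.9]
orientation: [0.363, 1.54, -0.365]
ft_force: [1.5, -3.2, 0.3]
width: 0.3
```

apply_moves([
  {"gripper": 0, "delta_pos": [0, 0.55, -0.11], "dr": [0, 0, 0]},
  {"gripper": 0, "delta_pos": [0, 0.56, -0.06], "dr": [0, 0, 0]},
  {"gripper": 0, "delta_pos": [0, 0.56, 0], "dr": [0, 0, 0]},
  {"gripper": 0, "delta_pos": [0, 0.56, 0.06], "dr": [0, 0, 0]},
  {"gripper": 0, "delta_pos": [0, 0.55, 0.12], "dr": [0, 0, 0]},
])

```text
t: 16.0
ee_pos: [416.3, 303.6, 75.8]
orientation: [0.362, 1.543, -0.367]
ft_force: [-1.1, -2.6, -0.4]
width: 0.5
```

apply_moves([
  {"gripper": 0, "delta_pos": [0, 0.53, 0.17], "dr": [0, 0, 0]},
  {"gripper": 0, "delta_pos": [0, 0.51, 0.23], "dr": [0, 0, 0]},
  {"gripper": 0, "delta_pos": [0, 0.48, 0.28], "dr": [0, 0, 0]},
  {"gripper": 0, "delta_pos": [0, 0.45, 0.33], "dr": [0, 0, 0]},
  {"gripper": 0, "delta_pos": [0, 0.41, 0.38], "dr": [0, 0, 0]},
])

```text
t: 16.42
ee_pos: [440.1, 318.8, 75.9]
orientation: [0.362, 1.542, -0.367]
ft_force: [-2.2, -1.1, 0.4]
width: 0.1
```

```bash
cat >> h.py <<'E'
def lever():
    for n in('scene','top'):
        d=cam(n); hsv=cv2.cvtColor(d['img'],cv2.COLOR_RGB2HSV); C=(cloud(d)-O)@RC
        m=(hsv[...,1]>140)&((hsv[...,0]<6)|(hsv[...,0]>174))&(C[...,2]>70)&(C[...,2]<100)&(C[...,0]<-70)&(C[...,0]>-190)&(abs(C[...,1])<90)
        c=C[m]
        if len(c)<10: print(n,len(c)); continue
        r=np.hypot(c[:,0]+95,c[:,1]); f=c[(r>30)&(r<75)]; print(n,len(c),'far',len(f),'angles',np.degrees(np.arctan2(f[:,1],f[:,0]+95)).round()[::max(1,len(f)//8)],f.mean(0).round(1) if len(f) else '')
E
python3 - <<'E'
from h import *
rep(); lever()
E
```

```text
t 16.42 c_pos [-132.9   37.8   75.9] x [-0.001 -0.003 -1.   ] y [ 0.     1.    -0.003] z [ 1.    -0.    -0.001] a 90.2 q [ 6.050e-01  5.370e-01  1.897e+00 -1.000e-03  7.110e-01 -5.000e-01] F [-2.2 -1.1  0.4] w 0.1
scene 192 far 42 angles [148. 111. 113. 117. 121. 149. 115. 116. 119.] [-115.8   34.8   86.8]
top 2
```

apply_moves([
  {"gripper": 0, "delta_pos": [0, 0.37, 0.42], "dr": [0, 0, 0]},
  {"gripper": 0, "delta_pos": [0, 0.35, 0.54], "dr": [0, 0, 0]},
  {"gripper": 0, "delta_pos": [0, 0.1, 0.3], "dr": [0, 0, 0]},
  {"gripper": 0, "delta_pos": [0, 0.05, 0.25], "dr": [0, 0, 0]},
  {"gripper": 0, "delta_pos": [0, 0, 0.2], "dr": [0, 0, 0]},
])

```text
t: 16.93
ee_pos: [454.0, 320.0, 75.6]
orientation: [0.364, 1.551, -0.37]
ft_force: [-32.7, 20.8, 12.4]
width: 0.2
```

```bash
python3 - <<'E'
from h import *
rep(); lever()
E
```

```text
t 16.93 c_pos [-121.    45.    75.6] x [-0.01  -0.007 -1.   ] y [ 0.003  1.    -0.007] z [ 1.    -0.003 -0.01 ] a 90.4 q [ 0.589  0.552  1.865  0.008  0.735 -0.52 ] F [-32.7  20.8  12.4] w 0.2
scene 191 far 44 angles [100.  96.  96. 100. 102. 105. 107.  94.  94.] [-106.5   40.2   87.1]
top 0
```

apply_moves([
  {"gripper": 0, "delta_pos": [0, -0.2, -0.6], "dr": [0, 0, 0]},
  {"gripper": 0, "delta_pos": [0, -0.5, -1.5], "dr": [0, 0, 0]},
  {"gripper": 0, "delta_pos": [-1.5, 0, -1.0], "dr": [0, 0, 0]},
  {"gripper": 0, "delta_pos": [-3.0, 0, 0], "dr": [0, 0, 0]},
  {"gripper": 0, "delta_pos": [-3.5, 0, 0], "dr": [0, 0, 0]},
])

```text
t: 17.45
ee_pos: [427.7, 326.3, 155.7]
orientation: [0.36, 1.543, -0.367]
ft_force: [0.5, 0.9, 0.0]
width: 0.7
```

apply_moves([
  {"gripper": 0, "delta_pos": [-3.0, 2.0, -1.0], "dr": [0, 0, 0]},
  {"gripper": 0, "delta_pos": [-2.0, 3.0, -2.0], "dr": [0, 0, 0]},
  {"gripper": 0, "delta_pos": [0, 3.0, -2.0], "dr": [0, 0, 0]},
  {"gripper": 0, "delta_pos": [0, 3.0, -2.0], "dr": [0, 0, 0]},
  {"gripper": 0, "delta_pos": [0, 0, 0], "dr": [0, 0, 0]},
])

```text
t: 17.87
ee_pos: [416.0, 462.6, 207.6]
orientation: [0.366, 1.539, -0.359]
ft_force: [-0.7, 0.2, -0.0]
width: 0.8
```

```bash
python3 - <<'E'
from h import *
rep(); lever(); d=blue(); save(d,'s7.png',(200,90,440,270),3); blue('top')
E
```

```text
t 17.87 c_pos [-218.8  155.6  207.6] x [ 0.     0.005 -1.   ] y [-0.002  1.     0.005] z [1.    0.002 0.   ] a 89.7 q [ 8.190e-01  4.430e-01  1.657e+00  1.000e-03  1.037e+00 -2.910e-01] F [-0.7  0.2 -0. ] w 0.8
scene 232 far 87 angles [101.  99.  96. 105. 100. 105.  97.  97. 104.] [-105.6   49.9   88.3]
top 285 far 129 angles [ 98.  97. 104. 106.  93.  99. 102. 101. 111.] [-105.8   49.8   87.8]
scene 2318
y -80 72 x [-66.5  59. ] z 60.4
y -60 296 x [-65.7  60.7] z 60.0
y -40 136 x [-66.6  63.7] z 59.9
y -20 132 x [-66.9  59.8] z 59.9
y 0 229 x [-57.2  61.3] z 59.9
y 20 112 x [-58.2  60.2] z 59.9
y 40 119 x [-65.1  62.9] z 60.1
y 60 235 x [-66.   59.4] z 60.0
y 80 19 x [-56.4  63. ] z 57.8
[[-66.2 -76.7  56.2]
 [ 61.5  73.5  62.7]]
top 3142
y -80 87 x [-64.6  60.9] z 59.1
y -60 369 x [-65.2  61.2] z 59.6
y -40 194 x [-66.   62.4] z 60.0
y -20 171 x [-65.3  63.4] z 59.6
y 0 306 x [-54.4  62.4] z 60.0
y 20 157 x [-58.4  62.9] z 59.8
y 40 183 x [-66.7  62.3] z 59.8
y 60 348 x [-66.4  61.7] z 59.9
y 80 6 x [33.5 65.1] z 52.5
[[-65.9 -75.6  54.7]
 [ 62.8  72.4  64. ]]
```

View pics/s7.png

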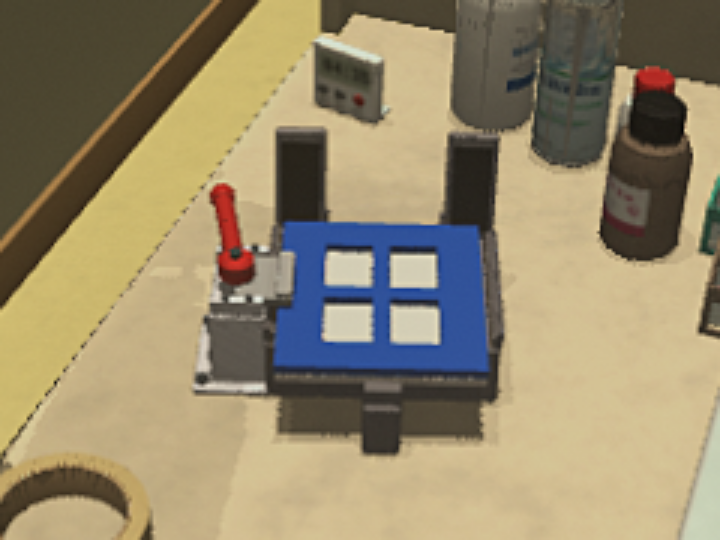

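The lever handle now points back along the cradle, with its ball at (222,192). The jaw sits over the board's edge at (285,275), and the board is flat and blue side up. Handing in.

```bash
python3 -c "
from workcell import ctrl
print(ctrl.close_job())"
```

```text
the job is handed in; nothing more can be done
None
```

The board is turned over, lying flat in the cradle with the blue pocketed face up, and the cam lever is swung to its stop. I handed the job in at about t = 18 s; no verdict was reported.

I hooked the board's front edge and lifted it to 54°, then gripped it and stood it against the backrest. From there I took it again at its middle, carried it to the front stop and lowered it on one finger. The closed fingers then pushed the lever round.

**Last checks, from both cameras:**
- **Board level:** the top surface read 59–60 mm over almost the whole length. It read 59.4 mm at the start.
- **Board position:** the centre is about 1 mm off the cradle middle across and about 2 mm towards the front. The limit is 5 mm.
- **Lever:** the handle is at about 101° in the cradle, and locked is 102°. The push ended firmly on the stop, with a wrist force of about 40 N. In the picture the jaw lies over the board's edge.
- **Gripper:** clear of everything, with the force reading close to zero.

**What didn't go as planned:**
- My first approach tilt of 40° ran joint 6 to the end of its range, so I used 54° instead.
- There was a brief 6 N side push against the front stop while lowering, which I relieved.
- The handle started at about 191°, not the 205° given for open, about 0.24 rad into its travel.
- I did not measure the wax blocks again at the end; the arm worked well away from them.

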